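# Clear up after tea

## Robot

A 6-joint arm with a two-finger parallel gripper is mounted at the origin on the work surface. World frame = base frame: x ahead of the robot, y to its left, z up, the work surface at z = 0. Lengths are in mm, angles in rad, forces in N, time in s.
With the tool pointing down it reaches from about 300 to 775 mm from the base axis. Payload 14.6 kg.
Tool frame: the origin (TCP) lies on the centre line of the jaws, within the pads' length; the fingertips stand 19 mm ahead of it and the grasp point (between the pads) is the TCP (bot.tip_reach is the distance from the TCP to the fingertips, in mm); y points along the fingers, x is the direction in which the jaws open and shut, and the axes are right-handed (so a half turn about y gives the same grasp; the last joint's range is limited). The gripper opens to 85 mm and grips with 20 to 120 N. Pads are 22 mm wide; open, the fingers measure 114 mm over their backs; the gripper's body (76 mm by 85 mm) begins 54 mm behind the grasp point. The pads swing forward as they close: fully open they stand 13 mm farther back than shut.
Start: joints at [-1.384, 0.3, 1.521, -0, 1.321, -0.067], TCP at [138.09, -532.373, 250.281] pointing down, gripper open.
Joint ranges: [-3.03, 3.03], [-0.79, 2.21], [0.23, 2.52], [-1.04, 4.18], [0, 3.07], [-2.55, 2.55]. Speed limits (rad/s): [2.22, 2.22, 2.57, 3.14, 3.14, 3.14].

## Interface

Orientations are given as a unit quaternion [w, x, y, z].
In Python, from rig import bot gives the robot as it stands. Calls block until the motion is done:
- bot.move_to(position, orientation): joint-space move of the TCP to a pose.
- bot.servo_line(position, attitude=None, speed=150, until_force=None): straight line of the TCP; attitude=None keeps the orientation; speed is the mean speed in mm/s. With until_force (N) it stops when the force on the tool has changed by that much, and returns True; else False.
- bot.move_joints(angles): joint-space move.
- bot.move_gripper(opening, grip_force=None): finger opening in mm; grip_force is the grip in N (None keeps the last); returns when the fingers have stopped.
- bot.dwell(seconds).
- bot.ik(position, orientation): joint angles nearest the present ones, or None.
- bot.read_state(): the state.
- bot.read_camera(name): name is "scene" or "top" or "wrist"; returns a dict with "image" (400x640x3 uint8, blue, green, red), "depth" (400x640 float32, mm along the optical axis (not along the pixel's ray), 0 where there is no reading), "fovy" (degrees; the focal length in pixels is half the picture's height over the tangent of half this angle, whatever the lens; pixels are square), "cx", "cy" (the principal point, pixels), "eye" and "attitude" of the camera in the world; the wrist camera has in their place "mount" (4x4, takes a point from camera to tool coordinates, whose origin is the TCP and whose axes are the tool frame's). Camera axes: x right, y down, z forward; pixel columns grow to the right and rows downward; lengths in mm; the calibration is good to about 2 mm. A picture is of the moment at which its call begins: read the wrist's pose just before it.
A pose or a line that the arm cannot do raises bot.MotionError and nothing moves.
- bot.finish_job(): hands the job in, once; it reports no verdict.
The state is a dict: "clock": time; "joint_positions": joint angles; "qvel": joint speeds; "effort": joint torques, N m; "ee_pos": TCP position; "tool_rot": TCP orientation; "ft_force": force on the tool from outside, world axes, zero at the start; "moment": the same for the moment, N m; "grip_width": finger opening in mm.
Only numpy, scipy, OpenCV 4.12 (cv2) and the standard library are available. Lean on these libraries where they do the work, as an engineer would, in place of code of your own. Each camera call takes 0.05 s, during which the arm holds its last target.

## Task

Tidy the table after tea: with the crumb sweeper, push every biscuit piece off the wooden board into the steel crumb pan along its edge, never touching the pieces with the fingers, and put the sweeper back upright on the middle of its purple dish. Stand all the wooden spoons in the brass cup, handle ends down at its bottom and bowls up, leaving the cup upright on the table, and do not knock or shift the tea glasses, honey jar, tea tin or sugar bowl.

Things in the scene. Friction and masses are not known exactly. Their poses are not given: they have to be found in the camera images.
- board: Fixed light-wood board, crumb pan along its -x edge (robot side). Origin: under the slab's centre, on the table; z up. Slab 160 (x) x 220 (y) mm, top at z = 30. Dark rails on both y edges, 10 wide, 12 above the slab, 200 clear between; no rail on the x edges.
- board_top (a point): Centre of the slab's top face; axes as the board.
- pan (a point): Centre of the steel pan's floor, axes as the board. The pan adjoins the slab, from x = -80 to -180 mm in the board, floor 4 above the table (26 below the slab top), outer walls 4 thick, 28 high; clear 96 x 212. What is pushed over the slab's -x edge drops in.
- biscuit1: Loose golden piece of broken biscuit with an orange dab on top, 36 x 27 x 18 mm, 16 g, on the board's slab at the start; origin at the centre of its underside. Not to be touched by the fingers.
- biscuit2: Loose golden piece of broken biscuit with an orange dab on top, 32 x 30 x 18 mm, 16 g, on the board's slab at the start; origin at the centre of its underside. Not to be touched by the fingers.
- biscuit3: Loose golden piece of broken biscuit with an orange dab on top, 34 x 25 x 18 mm, 16 g, on the board's slab at the start; origin at the centre of its underside. Not to be touched by the fingers.
- sweeper: Crumb sweeper, loose, 150 g, standing on its rubber foot on the purple dish. Block foot 44 (x) x 90 (y) x 30 (z) mm of black rubber and dark wood; on it, centred, a light-wood grip 24 (x) x 64 (y) mm from z = 30 to z = 72. Origin: centre of its underside. Take the grip from above across its 24 mm (along x); sweep along its x.
- dish: Fixed flat round purple dish, 120 mm across, flat top at z = 8; origin at the centre of its underside.
- cup: Loose heavy (0.8 kg) brass holder cup, straight round wall, outside 110 mm across, inside 102 mm, 115 mm high, inner floor at z = 8; origin at the centre of its underside, z up.
- cup_rim (a point): Centre of the cup's mouth, 115 mm above its underside.
- spoon1: Loose wooden spoon, 190 mm, 40 g, at first lying, handle end towards the robot. Handle 14 x 14 mm square from x = -95 (end, rust-red band) to +50; bowl up to 28 wide, 14 thick, from +50 to +95. Origin: underside at mid-length; +x to the bowl, z up. Balances near x = 0; grip the handle anywhere. May be absent.
- spoon1_end (a point): Middle of this spoon's handle end (x = -95, z = 7 mm in the spoon); absent with it.
- spoon2: Loose wooden spoon, 190 mm, 40 g, at first lying, handle end towards the robot. Handle 14 x 14 mm square from x = -95 (end, rust-red band) to +50; bowl up to 28 wide, 14 thick, from +50 to +95. Origin: underside at mid-length; +x to the bowl, z up. Balances near x = 0; grip the handle anywhere. May be absent.
- spoon2_end (a point): Middle of this spoon's handle end (x = -95, z = 7 mm in the spoon); absent with it.
- spoon3: Loose wooden spoon, 190 mm, 40 g, at first lying, handle end towards the robot. Handle 14 x 14 mm square from x = -95 (end, rust-red band) to +50; bowl up to 28 wide, 14 thick, from +50 to +95. Origin: underside at mid-length; +x to the bowl, z up. Balances near x = 0; grip the handle anywhere. May be absent.
- spoon3_end (a point): Middle of this spoon's handle end (x = -95, z = 7 mm in the spoon); absent with it.
- spoon4: Loose wooden spoon, 190 mm, 40 g, at first lying, handle end towards the robot. Handle 14 x 14 mm square from x = -95 (end, rust-red band) to +50; bowl up to 28 wide, 14 thick, from +50 to +95. Origin: underside at mid-length; +x to the bowl, z up. Balances near x = 0; grip the handle anywhere. May be absent.
- spoon4_end (a point): Middle of this spoon's handle end (x = -95, z = 7 mm in the spoon); absent with it.
- glass3: Bystander: tea glass 84 mm high, 59 across, on a single saucer. Loose; origin at the centre of its underside.
- honey_jar: Bystander: amber jar 60 mm across, 85 high. Loose; origin at the centre of its underside.
- tea_tin: Bystander: blue and brass tin 73 mm across, 112 high. Loose; origin at the centre of its underside.
- sugar_bowl: Bystander: blue bowl with sugar lumps, 84 mm across, 60 high. Loose; origin at the centre of its underside.
Mind the look-alikes: they are no part of the job. What is shaped like the spoon3 but black is not meant.

How it is judged:
By the outcome, as a careful person would: the job done as asked, in the order asked, and still so for the second after the job is handed in, with the robot touching nothing.
Of spoon1, spoon2, spoon3, spoon4 only 3 to 4 are there at a start; the rules pass over those that are not, and their reading is None.
At some moment in a run one of spoon1, spoon2, spoon3, spoon4 may be knocked a few centimetres aside while the robot is not near it.
Once in a run the grip may slacken for a moment while it holds something.
It also fails if it takes over 210 s, if anything falls off the work surface, if the arm or the gripper's body presses on something with over 40 N, if the wrist force passes 120 N, or if a joint passes its speed limit or range.

## Working session

There is one attempt and no reset: what is moved stays moved. The work goes in short steps, each a Python script; the robot and the scene stay as the last script left them, time stands still between calls to the robot, and variables do not carry over. Pictures are saved under pics/ and viewed, and the job is handed in when it is done.

```bash
ls; mkdir -p pics
python3 - <<'E'
from rig import bot
import cv2,numpy as np
s=bot.read_state();print(s['clock'],s['ee_pos'],s['tool_rot'],s['grip_width'],bot.tip_reach)
for n in ['scene','top','wrist']:
    c=bot.read_camera(n);cv2.imwrite(f'pics/{n}0.png',c['image']);np.savez(f'{n}0.npz',**c)
    print(n,{k:v for k,v in c.items() if k not in('image','depth')},(c['depth']>0).mean())
E
```

```text
pics
0.0 [ 138.05951165 -532.14527031  249.69252322] [ 0.55955273 -0.55897218  0.43302131 -0.4323695 ] 85.30345048815734 19.0
scene {'fovy': 55.97209868097969, 'cx': 315.47441976438313, 'cy': 202.0132333931403, 'eye': array([1111.82732289,  503.19289382,  916.03231601]), 'attitude': array([-0.14867081,  0.34268731,  0.8541687 , -0.36174332])} 0.992390625
top {'fovy': 46.38110610062777, 'cx': 326.92586539804574, 'cy': 195.3551797888378, 'eye': array([ 171.28171505,  -90.03546579, 1817.11531769]), 'attitude': array([-0.07081069,  0.70832973, -0.69878542,  0.07038315])} 0.99612890625
wrist {'fovy': 69.24645427334545, 'cx': 320.24416432660064, 'cy': 202.63140501531547, 'mount': array([[ 9.99999986e-01, -1.34248853e-04,  1.03983209e-04,
         6.16255192e-01],
       [-1.38243872e-04, -2.88026397e-01,  9.57622460e-01,
        -1.22866226e+02],
       [-9.86098078e-05, -9.57622460e-01, -2.88026411e-01,
         7.21537842e+01],
       [ 0.00000000e+00,  0.00000000e+00,  0.00000000e+00,
         1.00000000e+00]])} 0.9960859375
```

View pics/scene0.png

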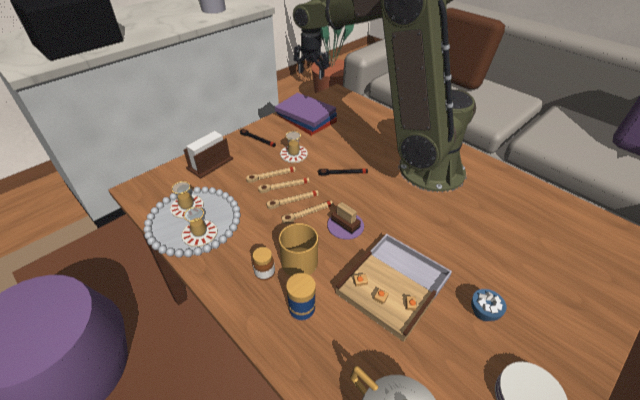

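View pics/top0.png

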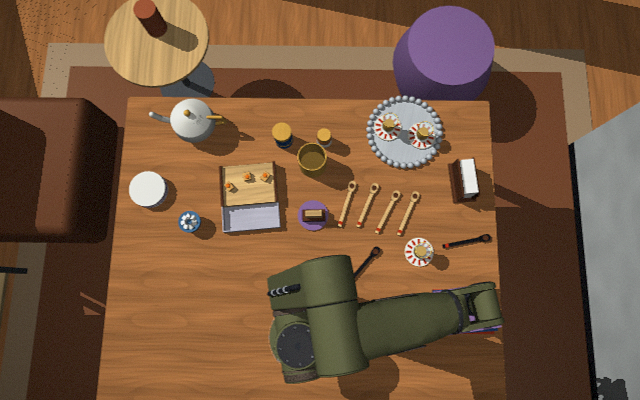

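View pics/wrist0.png

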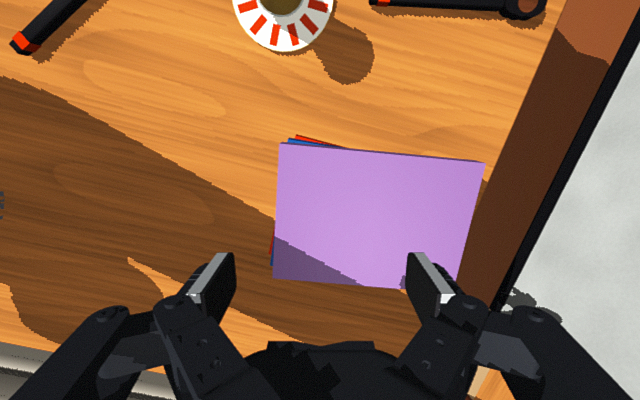

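Top view: four pale spoons with red bands at about (345,205), (367,205), (388,212) and (408,213). The two black ones at (368,262) and (467,241) are decoys. The board is at (250,195), the sweeper and dish at (313,215), and the cup at (312,157).

```bash
cat > h.py <<'E'
import numpy as np,cv2
from scipy.spatial.transform import Rotation as R
def rot(q): return R.from_quat([q[1],q[2],q[3],q[0]])
def load(n):
    return dict(np.load(n,allow_pickle=True))
def campose(c,st=None):
    if 'mount' in c:
        M=c['mount'];Rt=rot(st['tool_rot']).as_matrix()
        return Rt@M[:3,:3], Rt@M[:3,3]+np.array(st['ee_pos'])
    return rot(c['attitude']).as_matrix(),np.array(c['eye'])
def f(c): return 200/np.tan(np.radians(float(c['fovy']))/2)
def cloud(c,st=None):
    A,e=campose(c,st);v,u=np.mgrid[0:400,0:640];d=c['depth'].astype(float)
    p=np.stack([(u-c['cx'])/f(c)*d,(v-c['cy'])/f(c)*d,d],-1)
    W=p@A.T+e;W[d<=0]=np.nan
    return W
def ray(c,uv,z,st=None):
    A,e=campose(c,st);uv=np.atleast_2d(np.array(uv,float))
    d=np.stack([(uv[:,0]-c['cx'])/f(c),(uv[:,1]-c['cy'])/f(c),np.ones(len(uv))],-1)@A.T
    return e+d*((z-e[2])/d[:,2])[:,None]
def proj(c,P,st=None):
    A,e=campose(c,st);q=(np.atleast_2d(P)-e)@A
    return np.stack([q[:,0]/q[:,2]*f(c)+c['cx'],q[:,1]/q[:,2]*f(c)+c['cy']],-1)
E
python3 - <<'E'
from h import *
c=load('top0.npz');W=cloud(c);im=c['image']
for n,uv in dict(table=(300,260),board=(250,170),pan=(250,218),cup=(312,157),jar=(324,135),tin=(283,132),dish=(303,222),sweep=(313,214),bowl=(189,222),s1=(345,205),s2=(367,205),s3=(388,212),g3=(419,252)).items(): print(n,uv,W[uv[1],uv[0]].round(1))
hsv=cv2.cvtColor(im,cv2.COLOR_BGR2HSV)
cv2.imwrite('pics/crop0.png',cv2.resize(im[90:290,160:500],None,fx=2.3,fy=2.3,interpolation=cv2.INTER_CUBIC))
E
```

```text
table (300, 260) [283.9  14.6  -7.3]
board (250, 170) [632.7 219.4  25.4]
pan (250, 218) [444.3 214.5   2.2]
cup (312, 157) [694.7 -24.3   7.4]
jar (324, 135) [760.4 -72.   88.7]
tin (283, 132) [764.   85.5 107.3]
dish (303, 222) [431.8   6.1  -1. ]
sweep (313, 214) [452.  -34.9  74.1]
bowl (189, 222) [418.6 438.7  49.3]
s1 (345, 205) [ 498.7 -157.8   16.2]
s2 (367, 205) [ 500.4 -244.3   13.7]
s3 (388, 212) [ 474.3 -326.8    9.9]
g3 (419, 252) [ 313.1 -428.9   89.2]
```

View pics/crop0.png

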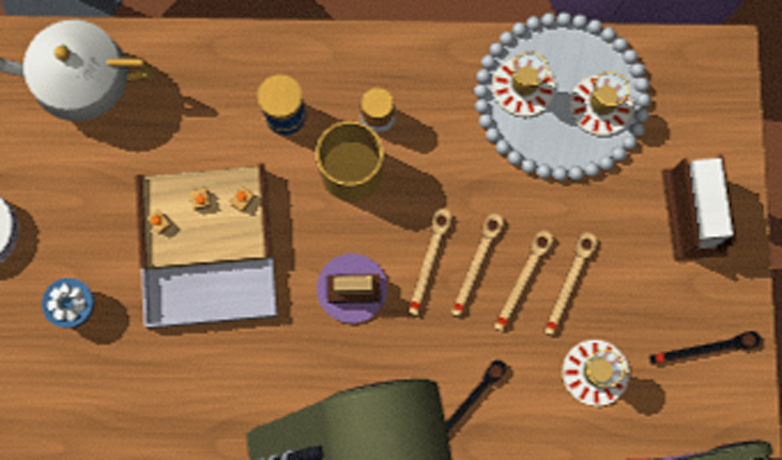

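```bash
cat >> h.py <<'E'
def q_from(y,z):
    # tool y (approach), tool z (camera side)
    y=np.array(y,float);y/=np.linalg.norm(y);z=np.array(z,float);z-=y*(z@y);z/=np.linalg.norm(z)
    x=np.cross(y,z);q=R.from_matrix(np.stack([x,y,z],1)).as_quat()
    return np.array([q[3],q[0],q[1],q[2]])
def qdown(ang):  # camera side along heading ang in world
    return q_from([0,0,-1],[np.cos(ang),np.sin(ang),0])
def qpitch(ang,tilt): # approach = outward heading ang, tilted below horizontal by tilt (rad)
    h=np.array([np.cos(ang),np.sin(ang),0]);Z=np.array([0,0,1.])
    return q_from(np.cos(tilt)*h-np.sin(tilt)*Z,np.sin(tilt)*h+np.cos(tilt)*Z)
def snap(bot,n,name):
    st=bot.read_state();c=bot.read_camera(n);cv2.imwrite(f'pics/{name}.png',c['image'])
    np.savez(name+'.npz',**c,ee_pos=st['ee_pos'],tool_rot=st['tool_rot']);return c,st
def wl(name):
    d=load(name+'.npz');return d,d
E
python3 - <<'E'
from h import *
from rig import bot
print(rot(bot.read_state()['tool_rot']).as_matrix().round(3))
for p,a in [((560,130,380),0),((560,100,380),.2),((600,-150,380),0),((560,-230,380),0),((560,-230,380),-.4)]:
    j=bot.ik(p,qdown(a));print(p,a,None if j is None else np.round(j,2))
E
```

```text
[[ 0.251 -0.     0.968]
 [-0.968  0.001  0.251]
 [-0.001 -1.     0.   ]]
(560, 130, 380) 0 [ 0.16  0.3   1.23 -0.    1.62  1.74]
(560, 100, 380) 0.2 [ 0.11  0.28  1.25 -0.    1.61  1.48]
(600, -150, 380) 0 [-0.3   0.41  1.08 -0.    1.65  1.27]
(560, -230, 380) 0 [-0.45  0.37  1.13 -0.    1.64  1.12]
(560, -230, 380) -0.4 [-0.45  0.37  1.13 -0.    1.64  1.52]
```

Run:
```python
from h import *
from rig import bot
bot.move_to([560,-230,380],qdown(0)); snap(bot,'wrist','w_sp'); snap(bot,'top','t1')
bot.move_to([590,110,380],qdown(0)); snap(bot,'wrist','w_bd')
print(bot.read_state()['clock'])
```

```text
3.525
```

View pics/w_sp.png

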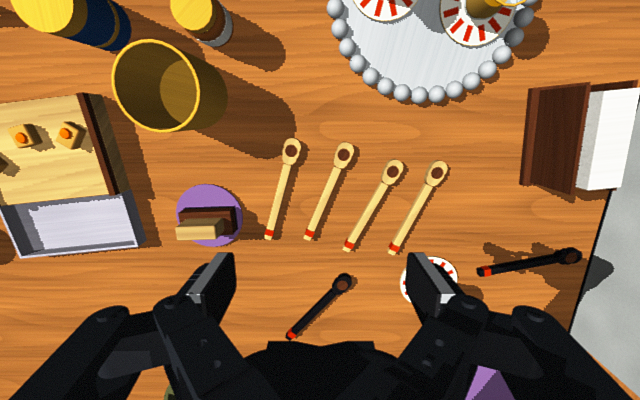

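View pics/w_bd.png

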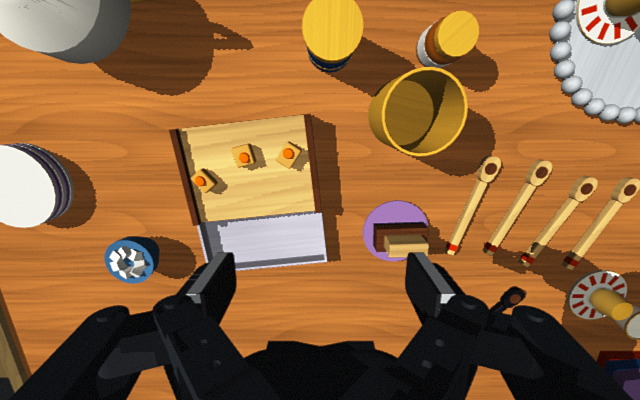

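w_sp shows four pale spoons, with red ends at about (269,235), (310,237), (349,246), (394,249). The black ones at (320,305) and (530,262) are excluded. w_bd shows biscuits at (205,180), (245,156), (290,154), and the sweeper grip at (405,245). I'll enlarge the board.

Run:
```python
from h import *
c,_=wl('w_bd');im=c['image']
cv2.imwrite('pics/bdcrop.png',cv2.resize(im[100:280,150:350],None,fx=3.3,fy=3.3,interpolation=cv2.INTER_CUBIC))
cv2.imwrite('pics/swcrop.png',cv2.resize(im[60:280,350:480],None,fx=2.7,fy=2.7,interpolation=cv2.INTER_CUBIC))
```

```text
(no output)
```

View pics/bdcrop.png

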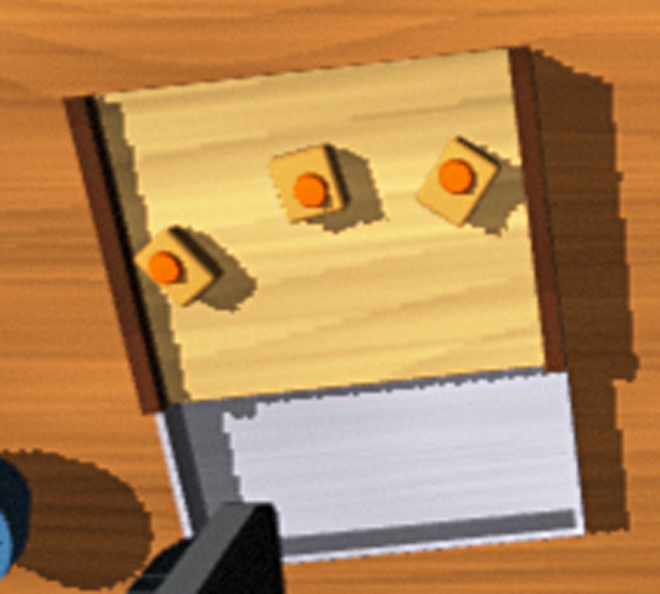

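View pics/swcrop.png

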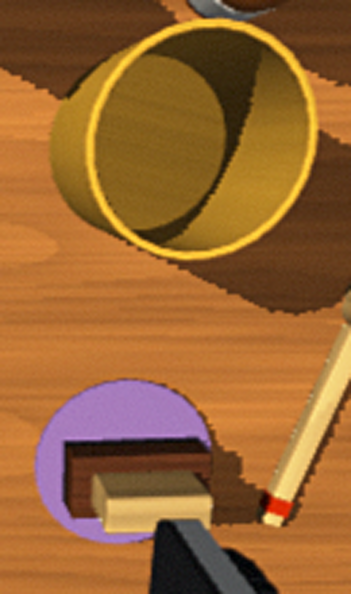

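Run:
```python
from h import *
c,s=wl('w_bd')
def cr(p): return np.array(p)/3.3+[150,100]-.35
o=ray(c,[cr(p) for p in [(530,46),(565,371),(65,98),(145,412)]],42,s)
print('rail corners FR,NR,FL,NL',o.round(1), 'len',np.linalg.norm(o[0]-o[1]),np.linalg.norm(o[2]-o[3]),'w',np.linalg.norm(o[0]-o[2]),np.linalg.norm(o[1]-o[3]))
ctr=o.mean(0);ax=(o[0]+o[2]-o[1]-o[3])[:2];a=np.arctan2(ax[1],ax[0]);ay=(o[2]+o[3]-o[0]-o[1])[:2];a2=np.arctan2(ay[1],ay[0])-np.pi/2
print('center',ctr,'yaw deg',np.degrees([a,a2]))
p=ray(c,[cr(p) for p in [(582,533)]],28,s);print('pan corner NR',p)
# biscuits: orange dabs at z=48
hsv=cv2.cvtColor(c['image'],cv2.COLOR_BGR2HSV)
m=cv2.inRange(hsv,(5,200,180),(14,255,255));m[:, :180]=0;m[:,330:]=0;m[:130]=0;m[200:]=0
n,l,st,ce=cv2.connectedComponentsWithStats(m)
Rb=np.array([[np.cos(a2),-np.sin(a2)],[np.sin(a2),np.cos(a2)]])
for i in range(1,n):
    if st[i,4]>20:
        P=ray(c,ce[i],48,s)[0];print(ce[i].round(1),st[i,4],P.round(1),'board',((P-ctr)[:2]@Rb).round(1))
# cup rim
m=cv2.inRange(hsv,(20,150,150),(35,255,255));
def cs(p): return np.array(p)/2.7+[350,60]-.3
q=ray(c,[cs(p) for p in [(88,150),(317,135),(215,20),(195,258)]],115,s);print('rim',q.round(1),q.mean(0))
# dish
q=ray(c,[cs(p) for p in [(36,455),(125,378)]],8,s);print('dish L,top',q.round(1))
q=ray(c,[cs(p) for p in [(103,497),(211,493),(211,527),(104,532)]],80,s);print('grip top',q.round(1),q.mean(0))
# top view
t,_=wl('t1');hs=cv2.cvtColor(t['image'],cv2.COLOR_BGR2HSV)
m=cv2.inRange(hs,(125,60,60),(155,255,255));m[:190]=0;m[240:]=0;m[:,:285]=0;m[:,340:]=0
cn=max(cv2.findContours(m,0,1)[0],key=cv2.contourArea)
(u,v),r=cv2.minEnclosingCircle(cn);print('dish top',u,v,r,ray(t,(u,v),8)[0].round(1),'diam',ray(t,(u+r,v),8)-ray(t,(u-r,v),8))
cv2.imwrite('pics/sw_top.png',cv2.resize(t['image'][130:240,280:350],None,fx=5,fy=5,interpolation=cv2.INTER_CUBIC))
```

```text
rail corners FR,NR,FL,NL [[665.4 123.   42. ]
 [507.4 107.   42. ]
 [642.4 340.7  42. ]
 [485.4 323.3  42. ]] len 158.77740666512287 157.93174798000047 w 218.97509817245734 217.45055089146692
center [575.14150918 223.49208279  42.        ] yaw deg [6.06941531 5.91241265]
pan corner NR [[408.31356364  97.59249328  28.        ]]
[287.9 153.1] 38 [606.5 158.4  48. ] board [ 24.5 -68. ]
[244.1 158. ] 36 [598.9 227.1  48. ] board [24.   1.2]
[199.6 180.9] 47 [562.4 301.4  48. ] board [-4.7 78.8]
rim [[662.8  28.3 115. ]
 [669.4 -79.5 115. ]
 [719.2 -26.  115. ]
 [611.7 -27.6 115. ]] [665.75556742 -26.20458895 115.        ]
dish L,top [[464.6  29.6   8. ]
 [519.  -26.8   8. ]]
grip top [[ 4.668e+02  4.000e-01  8.000e+01]
 [ 4.693e+02 -6.300e+01  8.000e+01]
 [ 4.472e+02 -6.540e+01  8.000e+01]
 [ 4.440e+02 -1.700e+00  8.000e+01]] [456.80962045 -32.43740449  80.        ]
dish top 312.2306823730469 214.80921936035156 14.709232330322266 [459.4 -29.9   8. ] diam [[   1.56972344 -115.33008619    0.        ]]
```

View pics/sw_top.png

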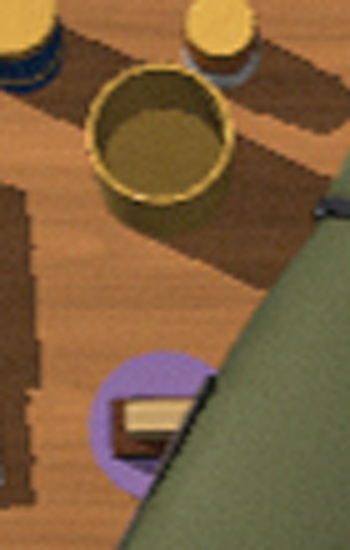

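Sizes match the description: slab 159×219 (160×220 given), rim 107.5 (110), grip 63.5×22.5 (64×24). The board is at (575,223.5) with yaw 6°. Next I'll grasp the sweeper.

Run:
```python
from h import *
from rig import bot
q=qdown(np.radians(92.5))
bot.move_gripper(60)
bot.move_to([456.8,-32.4,160],q)
c,s=snap(bot,'wrist','w_sw')
bot.servo_line([456.8,-32.4,62],speed=100)
print(bot.read_state()['ft_force'])
bot.move_gripper(0,60)
s=bot.read_state();print(s['clock'],s['grip_width'],s['ft_force'].round(1),s['ee_pos'].round(1))
bot.servo_line([456.8,-32.4,75],speed=60)
s=bot.read_state();print(s['grip_width'],s['ft_force'].round(1))
snap(bot,'scene','s_sw')
```

```text
[-0.13975572  0.10919711 -0.69205449]
7.1417 23.360467651265928 [-1.1  0.7  3.5] [456.9 -32.4  62.2]
23.655461115601746 [-0.8 -0.1 -1.7]
```

View pics/w_sw.png

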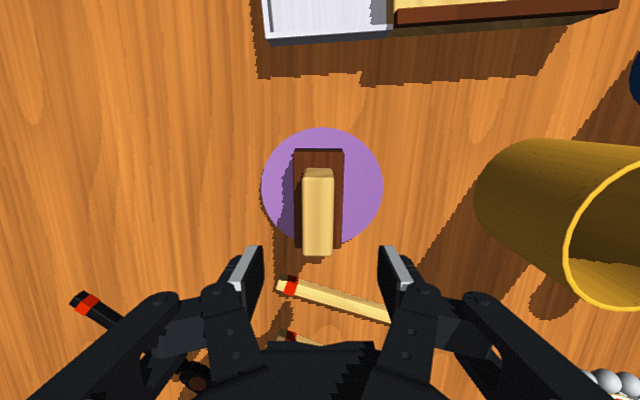

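View pics/s_sw.png

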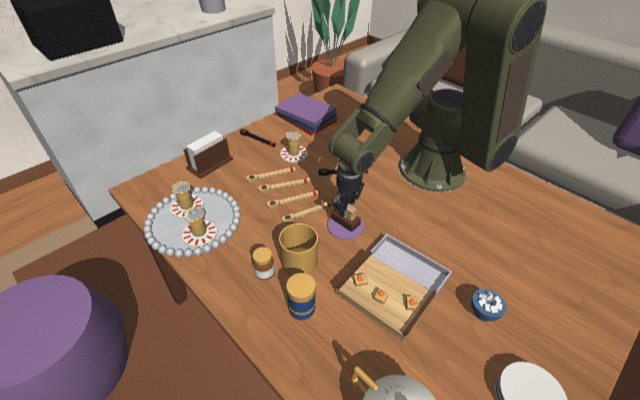

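The sweeper is held (grip width 23.5 mm). Now three strokes, with the middle one first.

```bash
cat > sweep.py <<'E'
from h import *
from rig import bot
C=np.array([575.1,223.5]);a=np.radians(6.0);Rb=np.array([[np.cos(a),-np.sin(a)],[np.sin(a),np.cos(a)]])
q=qdown(a+np.pi/2)
def B(x,y,z): return [*(C+Rb@[x,y]),z]
def stroke(y,x0=80,x1=-74,z=85.3,speed=80):
    bot.servo_line(B(x0,y,112),q,speed=200)
    bot.servo_line(B(x0,y,z),speed=60)
    s=bot.read_state();print('down',s['ft_force'].round(1),s['ee_pos'].round(1))
    bot.servo_line(B(x1,y,z),speed=speed)
    s=bot.read_state();print('end',s['ft_force'].round(1),s['ee_pos'].round(1),s['grip_width'])
    bot.servo_line(B(x1,y,112),speed=150)
E
python3 - <<'E'
from sweep import *
bot.servo_line([456.8,-32.4,120],speed=100)
bot.servo_line([465,150,120],q,speed=150)
stroke(0)
s=bot.read_state();print(s['clock'])
snap(bot,'scene','s_st1');snap(bot,'top','t_st1')
E
```

```text
down [ 0.3  0.3 -0.8] [654.4 231.8  84.6]
end [-0.5 -0.3 -1.9] [501.7 215.7  85.3] 23.02482046107319
13.7
```

View pics/s_st1.png

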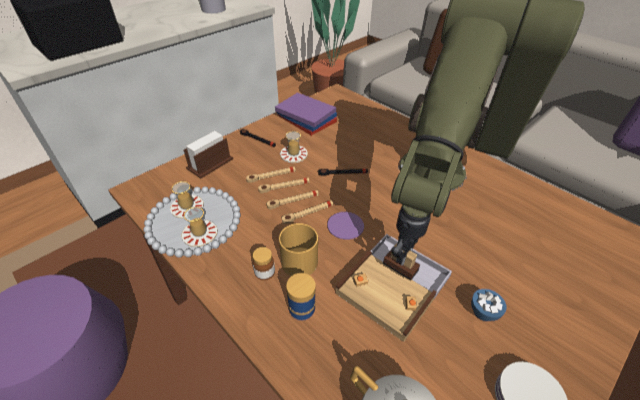

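The middle piece is off the slab. The pieces at (361,279) and (411,302) remain.

Run:
```python
from sweep import *
stroke(-50)
stroke(50)
bot.servo_line(B(-20,0,230),speed=200)
bot.servo_line([470,0,230],qdown(np.radians(92.5)),speed=200)
s=bot.read_state();print(s['clock'],s['grip_width'])
snap(bot,'scene','s_st3');snap(bot,'wrist','w_st3')
```

```text
down [ 0.1  0.4 -1.7] [659.6 182.1  84.6]
end [ 0.8 -0.4 -0.9] [506.9 166.   85.3] 23.26592378213574
down [ 0.2  0.2 -1.7] [649.2 281.5  84.6]
end [ 0.2  0.8 -2.3] [496.5 265.5  85.2] 23.27945506213739
23.9833 23.04534543124555
```

View pics/s_st3.png

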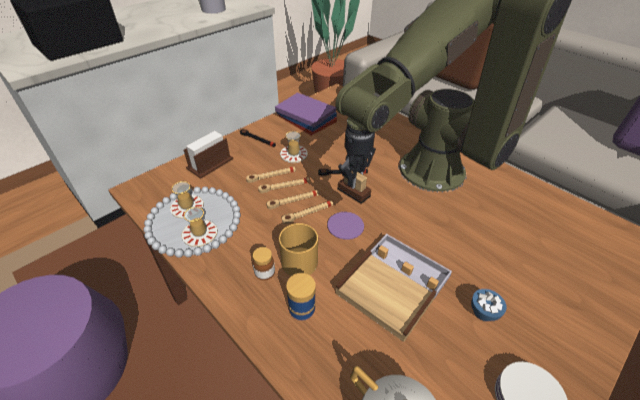

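View pics/w_st3.png

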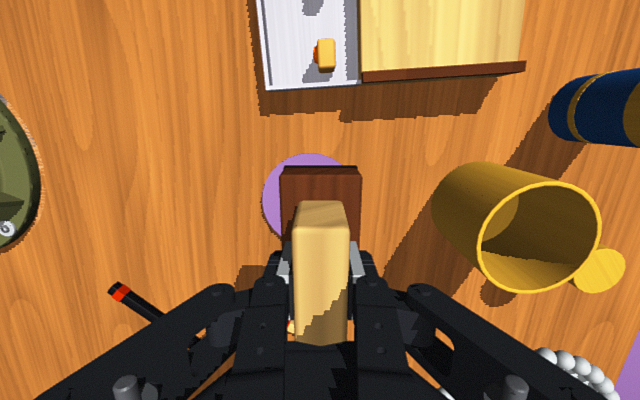

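All three pieces lie in the pan, at (384,252), (406,268), (433,282), and the slab is empty. I'll measure the dish centre and the offset of the grip in the hand.

Run:
```python
from h import *
for n in ['s_st1','s_st3','t_st1']:
    c,_=wl(n);hs=cv2.cvtColor(c['image'],cv2.COLOR_BGR2HSV)
    m=cv2.inRange(hs,(125,60,60),(160,255,255))
    for cn in cv2.findContours(m,0,1)[0]:
        if cv2.contourArea(cn)>200:
            P=ray(c,cn[:,0,:],8);x,y=P[:,:2].min(0),P[:,:2].max(0)
            if np.hypot(*((x+y)/2-[459,-30]))<60: print(n,'dish',((x+y)/2).round(1),(y-x).round(1))
c,s=wl('w_sw');hs=cv2.cvtColor(c['image'],cv2.COLOR_BGR2HSV)
m=cv2.inRange(hs,(125,60,60),(160,255,255));cn=max(cv2.findContours(m,0,1)[0],key=cv2.contourArea)
P=ray(c,cn[:,0,:],8,s);print('w_sw dish',(P.min(0)+P.max(0))[:2]/2,(P.max(0)-P.min(0))[:2])
# dark foot top z=38 and grip top corners
cv2.imwrite('pics/swz.png',cv2.resize(c['image'][120:270,250:400],None,fx=4,fy=4,interpolation=cv2.INTER_CUBIC))
```

```text
s_st1 dish [459.7 -28.1] [117.2 118.8]
s_st3 dish [458.8 -28.5] [117.5 117.2]
t_st1 dish [460.9 -30.8] [115.3 114.4]
w_sw dish [457.5575312  -27.11214269] [118.79682899 114.26210232]
```

View pics/swz.png

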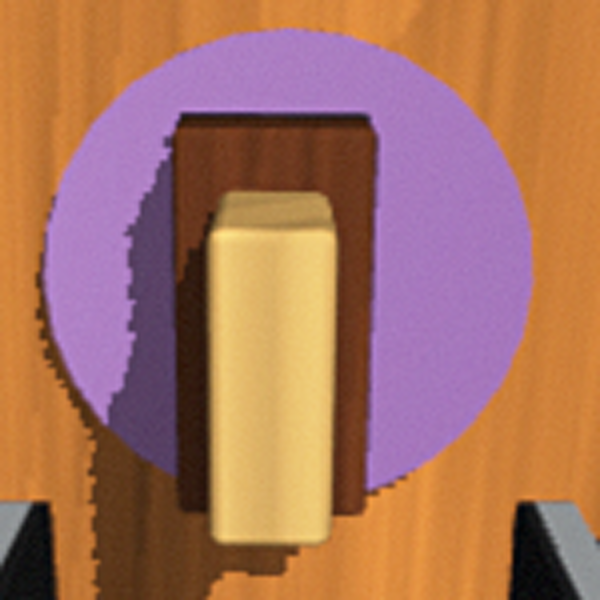

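Run:
```python
from h import *
c,s=wl('w_sw')
k=lambda p:np.array(p)/4+[250,120]-.4
for z,pp in [(80,[(210,228),(336,228),(331,543),(212,545)]),(38,[(178,120),(376,122),(366,515),(182,512)])]:
    P=ray(c,[k(p) for p in pp],z,s);print(z,P.round(1).tolist(),P.mean(0).round(1))
P=ray(c,[k(p) for p in [(45,260),(532,260),(300,28)]],8,s);print(P.round(1))
```

```text
80 [[442.0, -2.2, 80.0], [464.4, -1.2, 80.0], [467.0, -63.3, 80.0], [443.9, -64.7, 80.0]] [454.3 -32.9  80. ]
38 [[432.4, 11.8, 38.0], [473.9, 13.1, 38.0], [477.6, -77.1, 38.0], [434.9, -78.2, 38.0]] [454.7 -32.6  38. ]
[[398.2 -26.8   8. ]
 [516.7 -21.8   8. ]
 [457.6  30.4   8. ]]
```

Dish centre is about (459,-29.4) from four views. The sweeper is centred in the hand in y. Placing it.

Run:
```python
from h import *
from rig import bot
q=qdown(np.radians(92.5))
bot.servo_line([459,-29.4,120],q,speed=150)
bot.servo_line([459,-29.4,68],speed=100)
r=bot.servo_line([459,-29.4,60.5],speed=20,until_force=4)
s=bot.read_state();print(r,s['ee_pos'].round(1),s['ft_force'].round(1))
bot.move_gripper(60)
s=bot.read_state();print(s['ft_force'].round(1))
bot.servo_line([459,-29.4,160],speed=120)
snap(bot,'wrist','w_pl')
bot.move_to([560,-230,380],qdown(0)); c,s=snap(bot,'wrist','w_sp2');snap(bot,'scene','s_pl')
print(s['clock'])
```

```text
True [459.1 -29.4  62.1] [-1.5  1.1  7. ]
[-0.1  0.8  0.1]
28.6833
```

View pics/w_pl.png

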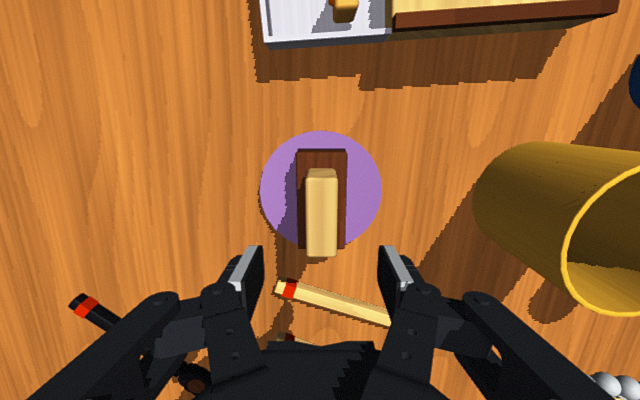

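View pics/w_sp2.png

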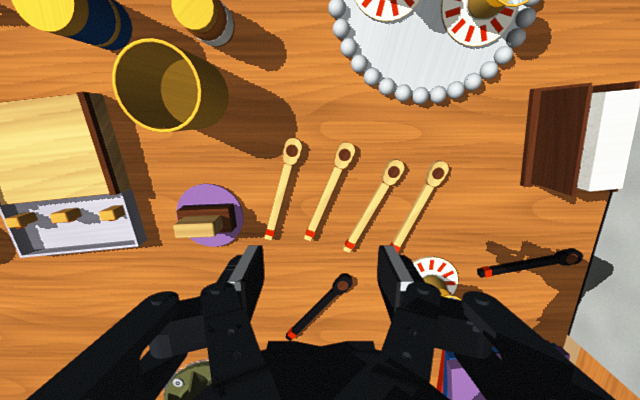

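The sweeper stands on the dish middle. Now the spoon axes.

```bash
cat >> h.py <<'E'
def spoons(c,s,zt=14,roi=(255,125,470,262),show=None):
    im=c['image'];hs=cv2.cvtColor(im,cv2.COLOR_BGR2HSV);x0,y0,x1,y1=roi
    pale=cv2.inRange(hs,(17,40,150),(35,190,255))
    red=cv2.inRange(hs,(0,180,120),(9,255,255))|cv2.inRange(hs,(172,180,120),(180,255,255))
    m=np.zeros_like(pale);m[y0:y1,x0:x1]=(pale|red)[y0:y1,x0:x1]
    m=cv2.morphologyEx(m,cv2.MORPH_CLOSE,np.ones((3,3),np.uint8))
    if show: cv2.imwrite(show,m)
    n,l,st,ce=cv2.connectedComponentsWithStats(m);out=[]
    for i in range(1,n):
        if st[i,4]<300: continue
        v,u=np.nonzero(l==i);P=ray(c,np.stack([u,v],1),zt,s)[:,:2]
        r=np.array([[a,b] for a,b in zip(u,v) if red[b,a]])
        (cx,cy),(w,h),_=cv2.minAreaRect(P.astype(np.float32))
        pr=ray(c,r.mean(0),zt,s)[0,:2] if len(r) else None
        # axis through handle: use slices
        mu=P.mean(0);d=np.linalg.svd(P-mu,full_matrices=False)[2][0]
        if pr is not None and (mu-pr)@d<0:d=-d
        t=(P-mu)@d;end=t.min();top=t.max()
        H=P[(t-end<135)&(t-end>3)];mh=H.mean(0);dh=np.linalg.svd(H-mh,full_matrices=False)[2][0]
        if dh@d<0: dh=-dh
        e=mh+dh*(((H-mh)@dh).min()-3)
        out.append(dict(uv=ce[i].round(),L=top-end,W=min(w,h),end=e.round(1),ang=np.degrees(np.arctan2(dh[1],dh[0])),red=pr,hw=np.ptp((H-mh)@np.array([-dh[1],dh[0]]))))
    return out
E
python3 - <<'E'
from h import *
c,s=wl('w_sp2')
for o in spoons(c,s,show='pics/mask.png'):print(o)
c,s=wl('w_sp')
for o in spoons(c,s):print(o)
E
```

```text
{'uv': array([282., 186.]), 'L': np.float64(189.12747413410818), 'W': 28.1954288482666, 'end': array([ 415.5, -133.9]), 'ang': np.float64(-16.589066318973053), 'red': array([ 428.40480815, -138.06852282]), 'hw': np.float64(16.26552527498665)}
{'uv': array([329., 189.]), 'L': np.float64(188.98023155658743), 'W': 28.428850173950195, 'end': array([ 414.5, -206. ]), 'ang': np.float64(-22.132689272990252), 'red': array([ 427.01943098, -212.00919916]), 'hw': np.float64(16.51003191921404)}
{'uv': array([373., 204.]), 'L': np.float64(188.89755200248882), 'W': 30.99513053894043, 'end': array([ 391.7, -277. ]), 'ang': np.float64(-26.814248054765617), 'red': array([ 404.70389184, -284.12001134]), 'hw': np.float64(19.5183562843784)}
{'uv': array([419., 203.]), 'L': np.float64(179.9733881811565), 'W': 32.64113998413086, 'end': array([ 393.9, -364.9]), 'ang': np.float64(-23.339582472311818), 'red': array([ 399.17438501, -370.23152568]), 'hw': np.float64(21.033295007521563)}
{'uv': array([281., 186.]), 'L': np.float64(188.88025052014737), 'W': 28.09453773498535, 'end': array([ 415.8, -133.8]), 'ang': np.float64(-16.71288683773161), 'red': array([ 428.59061255, -137.39294526]), 'hw': np.float64(16.140254125436243)}
{'uv': array([328., 188.]), 'L': np.float64(188.8292893390743), 'W': 28.80073356628418, 'end': array([ 414.6, -206. ]), 'ang': np.float64(-22.156359987619542), 'red': array([ 427.29406809, -211.48914185]), 'hw': np.float64(16.319139403350494)}
{'uv': array([372., 204.]), 'L': np.float64(188.97540512348354), 'W': 30.86911392211914, 'end': array([ 391.7, -276.9]), 'ang': np.float64(-26.85965026359259), 'red': array([ 404.4063812 , -283.85730399]), 'hw': np.float64(19.13595359468922)}
{'uv': array([416., 206.]), 'L': np.float64(188.73618228147163), 'W': 32.83926773071289, 'end': array([ 385.7, -361. ]), 'ang': np.float64(-23.48883957652977), 'red': array([ 398.63511147, -367.30926873]), 'hw': np.float64(21.422862445353992)}
```

View pics/mask.png

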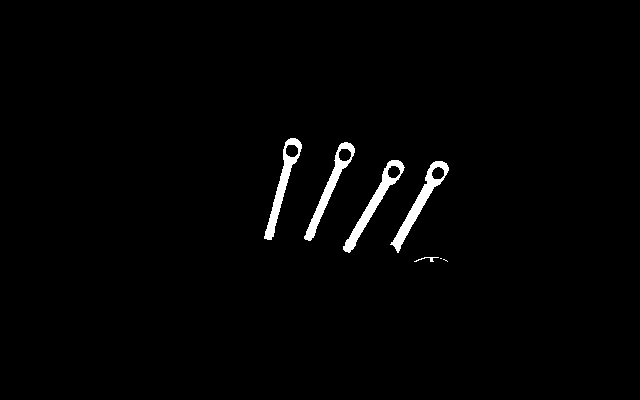

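Four clean spoon fits: length 189 (190 given), unmoved. I'll check the IK for pitching and inserting.

```bash
cat > sp.py <<'E'
from h import *
CUP=np.array([665.8,-26.2]); LG=133.; AH=15.  # end->grip along spoon, TCP->axis ahead
def place_pose(off,tilt,head,dz=0.,back=0.):
    """TCP for handle end at cup floor + off (radial, lateral), raised dz along spoon axis, retreat back"""
    h=np.array([np.cos(head),np.sin(head),0]);l=np.array([-h[1],h[0],0]);Z=np.array([0,0,1.])
    d=np.cos(tilt)*h-np.sin(tilt)*Z; u=np.sin(tilt)*h+np.cos(tilt)*Z
    e=np.array([*CUP,8.])+off[0]*h+off[1]*l
    return e+u*(LG+dz)-d*(AH+back), qpitch(head,tilt)
E
python3 - <<'E'
from sp import *
from rig import bot
from math import radians as r
for off,t in [((0,30),20),((0,-30),20),((-38,0),20),((-38,10),20)]:
    for dz,b in [(125,0),(6,0),(6,90)]:
        p,q=place_pose(off,r(t),r(-2),dz,b);j=bot.ik(p,q);print(off,dz,b,p.round(0),None if j is None else np.round(j,2))
print(bot.ik([480,-150,320],qpitch(r(-15),r(20))), bot.ik([480,-150,320],qpitch(r(-15),r(50))))
for e,a in [((415.6,-133.9),-16.6),((414.5,-206),-22.1),((391.7,-277),-26.8),((385.7,-361),-23.4)]:
    p=[e[0]+LG*np.cos(r(a)),e[1]+LG*np.sin(r(a)),22]; print(np.round(p),np.round(bot.ik(p,qdown(r(a))),2))
E
```

```text
(0, 30) 125 0 [741.   1. 256.] [-0.05  0.42  1.72  3.06  0.22 -1.5 ]
(0, 30) 6 0 [700.   3. 144.] [-0.05  0.55  1.87  3.1   0.5  -1.54]
(0, 30) 6 90 [616.   6. 175.] [-0.06  0.35  2.09  3.1   0.52 -1.54]
(0, -30) 125 0 [739. -59. 256.] [-0.17  0.42  1.72  2.62  0.25 -1.11]
(0, -30) 6 0 [698. -57. 144.] [-0.18  0.55  1.87  2.86  0.51 -1.38]
(0, -30) 6 90 [614. -54. 175.] [-0.21  0.35  2.09  2.82  0.54 -1.35]
(-38, 0) 125 0 [702. -27. 256.] [-0.12  0.35  1.83  2.85  0.26 -1.31]
(-38, 0) 6 0 [661. -26. 144.] [-0.12  0.49  1.97  2.98  0.55 -1.47]
(-38, 0) 6 90 [577. -23. 175.] [-0.14  0.28  2.19  2.95  0.56 -1.44]
(-38, 10) 125 0 [702. -17. 256.] [-0.1   0.35  1.83  2.92  0.26 -1.38]
(-38, 10) 6 0 [662. -16. 144.] [-0.1   0.49  1.97  3.02  0.55 -1.49]
(-38, 10) 6 90 [577. -13. 175.] [-0.12  0.28  2.19  3.    0.56 -1.48]
[-0.45893553 -0.21976015  2.25750511  2.10715849  0.21578846 -0.6149324 ] [-0.42197744 -0.16255383  1.97508115  0.17151356  0.64435402  1.31005031]
[ 543. -172.   22.] [-0.37  0.63  1.63 -0.    0.88  1.49]
[ 538. -256.   22.] [-0.51  0.67  1.55 -0.    0.92  1.45]
[ 510. -337.   22.] [-0.64  0.7   1.5  -0.    0.94  1.4 ]
[ 508. -414.   22.] [-0.74  0.78  1.36 -0.    1.    1.24]
```

Pitching needs a wrist flip (j4 0→π), so I'll do it high in free air. First spoon is the leftmost, red end at (269,235).

```bash
cat >> sp.py <<'E'
from rig import bot
r=np.radians
def pick(end,ang):
    a=r(ang);d=np.array([np.cos(a),np.sin(a)]);p=np.array(end)+LG*d;q=qdown(a)
    bot.move_gripper(42)
    bot.move_to([*p,110],q)
    bot.servo_line([*p,22],speed=100)
    bot.move_gripper(0,50)
    s=bot.read_state();print('grip',s['grip_width'],s['ft_force'].round(1),s['ee_pos'].round(1),s['clock'])
    bot.servo_line([*p,120],speed=120)
    s=bot.read_state();print('lifted',s['grip_width'])
E
python3 - <<'E'
from sp import *
pick((415.6,-133.9),-16.6)
bot.servo_line([520,-160,340],speed=200)
s=bot.read_state();print(s['joint_positions'].round(2))
for p in [(540,-100,330),(600,-60,330),(620,-30,300)]:
  for t in (0,10,20):
    j=bot.ik(p,qpitch(r(-6),r(t)));print(p,t,None if j is None else j.round(2))
snap(bot,'wrist','w_h1');
E
```

```text
grip 12.778039102775157 [-1.6  0.6  5.7] [ 543.4 -172.    22.7] 31.575
lifted 12.442275544055635
[-0.37  0.24  1.4   0.    1.51  1.49]
(540, -100, 330) 0 [-0.35  0.01  2.25  2.76  0.72 -1.28]
(540, -100, 330) 10 [-0.35 -0.07  2.21  2.57  0.45 -1.09]
(540, -100, 330) 20 [-0.34 -0.11  2.14  2.    0.24 -0.52]
(600, -60, 330) 0 [-0.19  0.12  2.12  3.    0.68 -1.46]
(600, -60, 330) 10 [-0.19  0.06  2.08  2.92  0.4  -1.38]
(600, -60, 330) 20 [-0.19  0.02  2.02  2.54  0.14 -1.  ]
(620, -30, 300) 0 [-0.11  0.22  2.1   3.14  0.75 -1.57]
(620, -30, 300) 10 [-0.11  0.15  2.06  3.13  0.47 -1.56]
(620, -30, 300) 20 [-0.11  0.11  2.01  3.12  0.19 -1.55]
```

View pics/w_h1.png

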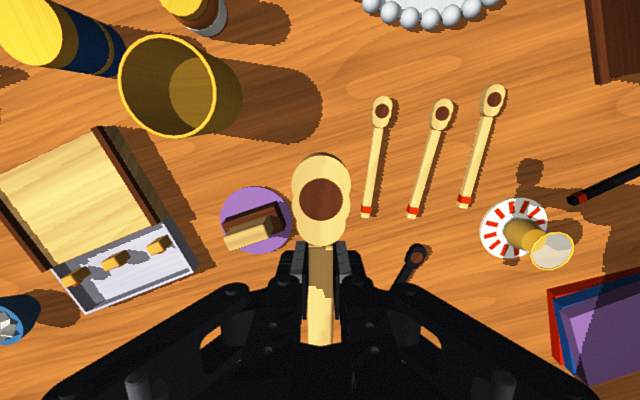

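The spoon is held straight in the hand. Pitching it now.

```bash
cat >> sp.py <<'E'
T=r(10);HD=r(-3)
def pitch():
    bot.servo_line([520,-160,340],speed=220)
    j=np.array(bot.ik([600,-60,330],qpitch(HD,T)))
    bot.move_joints([-0.28,0.12,1.8,0.0,0.15,1.5])
    bot.move_joints(j)
    s=bot.read_state();print('pitched',s['ee_pos'].round(1),s['grip_width'],s['clock'])
E
python3 - <<'E'
from sp import *
pitch()
snap(bot,'wrist','w_p1');snap(bot,'scene','s_p1')
E
```

```text
pitched [600.1 -60.  330.1] 12.105772838527985 37.65
```

View pics/s_p1.png

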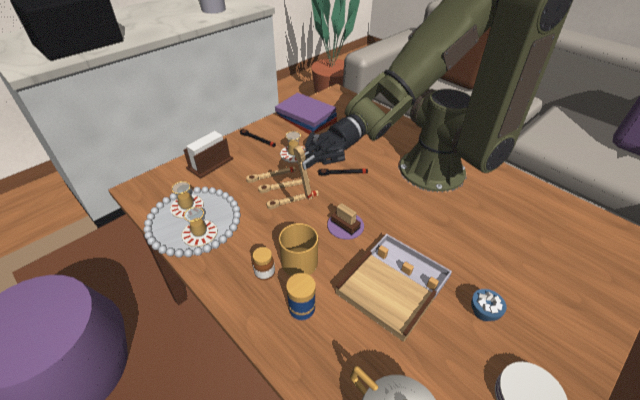

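View pics/w_p1.png

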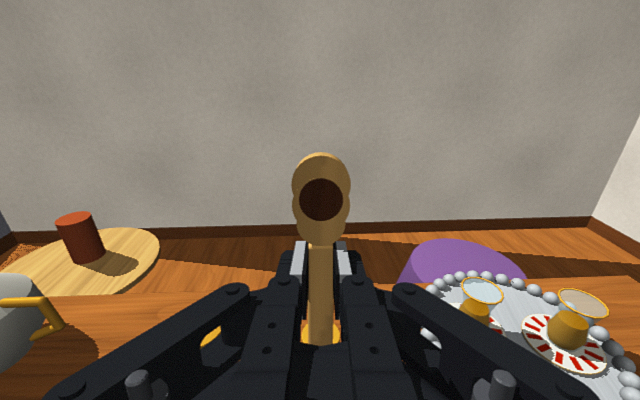

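The spoon is upright with the bowl at the same in-hand pixel (321,200), so it hasn't slipped. I'll move above the cup and check the predicted handle end in the scene view.

```bash
cat >> sp.py <<'E'
def above(off,dz=122):
    p,q=place_pose(off,T,HD,dz);bot.servo_line(p,q,speed=150)
def overlay(name,off,dz):
    c,s=snap(bot,'scene',name)
    e=np.array(bot.read_state()['ee_pos']);Rt=rot(bot.read_state()['tool_rot']).as_matrix()
    E=e+Rt[:,1]*AH-Rt[:,2]*LG
    im=c['image'].copy()
    cr=cv2.resize(im[110:310,210:410],None,fx=3,fy=3,interpolation=cv2.INTER_CUBIC)
    for P,col in [(E,(255,0,0)),([*CUP,115],(0,255,0))]:
        u,v=((proj(c,P)[0]-[210,110])*3).astype(int);cv2.circle(cr,(u,v),4,col,1)
    cv2.imwrite(f'pics/{name}.png',cr);print('end',E.round(1))
E
python3 - <<'E'
from sp import *
above((-18,28));overlay('s_a1',None,None)
E
```

```text
end [670.3   1.2 128.9]
```

View pics/s_a1.png

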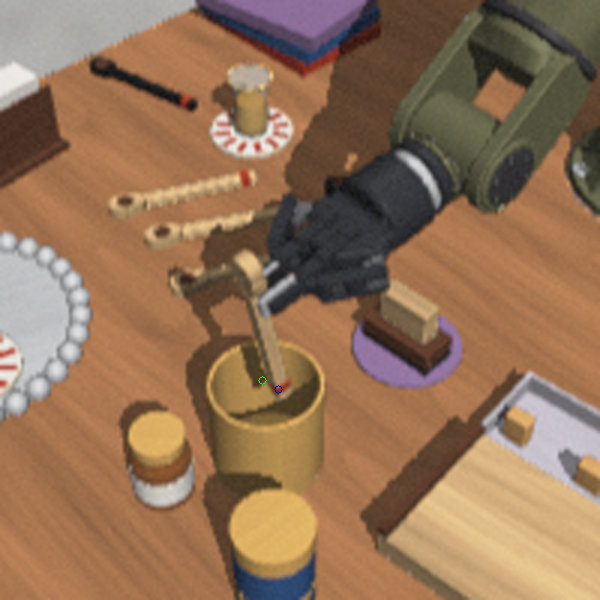

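The predicted end (blue) coincides with the red band, inside the rim. Inserting.

```bash
cat >> sp.py <<'E'
def insert(off,dz=5):
    p,q=place_pose(off,T,HD,dz+12);bot.servo_line(p,q,speed=110)
    p,q=place_pose(off,T,HD,dz);hit=bot.servo_line(p,q,speed=40,until_force=6)
    s=bot.read_state();print('ins',hit,s['ft_force'].round(1),s['grip_width'],s['ee_pos'].round(1),'want',p.round(1))
def release(off,dz=5):
    bot.move_gripper(34);bot.dwell(.3)
    p,q=place_pose(off,T,HD,dz,100);bot.servo_line(p,q,speed=120)
def unpitch():
    bot.servo_line([600,-60,330],qpitch(HD,T),speed=220)
    bot.move_joints([-0.28,0.12,1.8,0.0,0.15,1.5])
    bot.move_to([560,-230,380],qdown(0))
    s=bot.read_state();print('clock',s['clock'])
E
python3 - <<'E'
from sp import *
o=(-18,28)
insert(o);release(o)
unpitch()
snap(bot,'wrist','w_sp3');snap(bot,'scene','s_r1')
c,s=wl('w_sp3')
for x in spoons(c,s):print(x['uv'],x['L'],x['end'],x['ang'])
E
```

```text
ins False [-0.2  0.2 -0.3] 12.822406498367123 [658.4   2.2 146.2] want [658.5   2.2 146.5]
clock 46.575
[328. 189.] 189.38650932697487 [ 414.5 -205.9] -22.181532554934638
[373. 203.] 188.40488162326022 [ 392.5 -276.7] -27.19017047111585
[417. 206.] 189.58168050539786 [ 385.3 -360.8] -23.456771245465728
```

View pics/w_sp3.png

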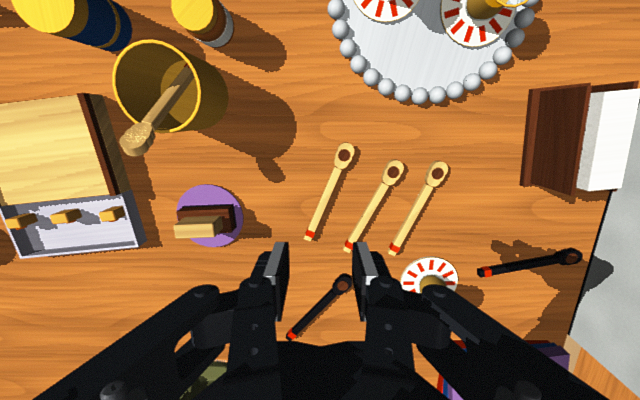

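View pics/s_r1.png

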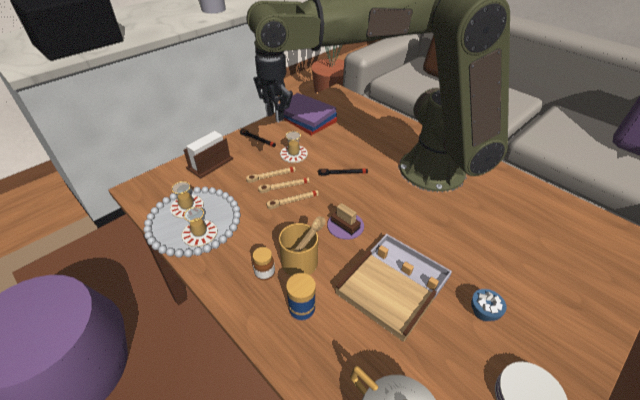

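Run:
```python
from h import *
c,s=wl('w_sp3');W=cloud(c,s)
for uv in [(138,137),(130,148),(150,125),(185,78),(165,103)]: print(uv,W[uv[1],uv[0]].round(0))
c2,_=wl('s_r1');cv2.imwrite('pics/r1c.png',cv2.resize(c2['image'][200:330,240:370],None,fx=4.5,fy=4.5,interpolation=cv2.INTER_CUBIC))
hs=cv2.cvtColor(c['image'],cv2.COLOR_BGR2HSV)
# rim check
for nm in ['w_sp2','w_sp3']:
    c,s=wl(nm); hs=cv2.cvtColor(c['image'],cv2.COLOR_BGR2HSV)
    m=cv2.inRange(hs,(22,190,200),(32,255,255));m[:, :105]=0;m[:,210:]=0;m[:35]=0;m[140:]=0
    v,u=np.nonzero(m);P=ray(c,np.stack([u,v],1),115,s);print(nm,len(P),(np.percentile(P,1,0)+np.percentile(P,99,0))/2)
```

```text
(138, 137) [608. -11. 146.]
(130, 148) [596. -10. 162.]
(150, 125) [621. -19. 129.]
(185, 78) [684. -35.  50.]
(165, 103) [648. -26.  98.]
w_sp2 263 [665.56174093 -26.50837282 115.        ]
w_sp3 223 [666.25761524 -26.39030848 115.        ]
```

View pics/r1c.png

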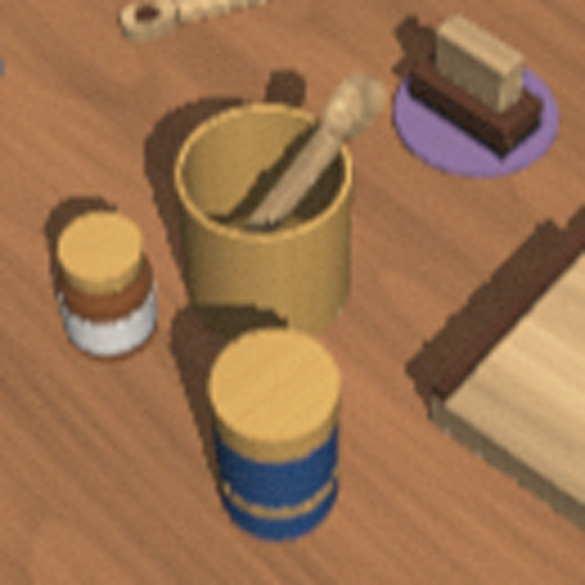

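Spoon 1 stands in the cup but leans towards the robot, with its bowl at (602,-10,155). I'll check other approach headings for the rest.

Run:
```python
from sp import *
bowl=np.array([602,-10.])
for hd in (-60,-45,45,55,65,75,90):
  for off in [(-15,-20),(-15,20)]:
    res=[]
    for dz,b in [(122,0),(60,0),(5,0),(5,100)]:
        p,q=place_pose(off,r(10),r(hd),dz,b);j=bot.ik(p,q);res.append(None if j is None else j.round(2).tolist())
    p,q=place_pose(off,r(10),r(hd),5,0);h=np.array([np.cos(r(hd)),np.sin(r(hd))]);l=np.array([-h[1],h[0]])
    print(hd,off,'bowl rel axis',((bowl-p[:2])@h).round(),((bowl-p[:2])@l).round(),res[0],res[2],res[3])
```

```text
-60 (-15, -20) bowl rel axis -40.0 -27.0 None None None
-60 (-15, 20) bowl rel axis -40.0 -67.0 None None None
-45 (-15, -20) bowl rel axis -51.0 -14.0 None None None
-45 (-15, 20) bowl rel axis -51.0 -54.0 None None None
45 (-15, -20) bowl rel axis -28.0 77.0 [-0.4, 0.54, 1.63, 1.64, 1.16, -0.58] [-0.44, 0.72, 1.67, 1.71, 1.21, -0.81] [-0.61, 0.64, 1.77, 1.58, 1.33, -0.82]
45 (-15, 20) bowl rel axis -28.0 37.0 [-0.37, 0.47, 1.74, 1.67, 1.14, -0.62] [-0.41, 0.67, 1.78, 1.75, 1.2, -0.87] [-0.6, 0.58, 1.88, 1.6, 1.32, -0.87]
55 (-15, -20) bowl rel axis -18.0 82.0 [-0.41, 0.6, 1.52, 1.52, 1.31, -0.53] [-0.45, 0.78, 1.55, 1.55, 1.33, -0.74] [-0.62, 0.73, 1.6, 1.44, 1.46, -0.74]
55 (-15, 20) bowl rel axis -18.0 42.0 [-0.4, 0.53, 1.64, 1.54, 1.3, -0.58] [-0.44, 0.72, 1.67, 1.58, 1.32, -0.8] [-0.62, 0.66, 1.72, 1.45, 1.45, -0.8]
65 (-15, -20) bowl rel axis -6.0 85.0 [-0.42, 0.67, 1.41, 1.43, 1.47, -0.5] [-0.45, 0.84, 1.42, 1.43, 1.47, -0.69] [-0.6, 0.82, 1.42, 1.33, 1.59, -0.68]
65 (-15, 20) bowl rel axis -6.0 45.0 [-0.41, 0.59, 1.53, 1.43, 1.46, -0.55] [-0.45, 0.78, 1.55, 1.44, 1.46, -0.75] [-0.61, 0.75, 1.54, 1.32, 1.58, -0.74]
75 (-15, -20) bowl rel axis 5.0 86.0 [-0.41, 0.74, 1.28, 1.35, 1.62, -0.47] [-0.44, 0.91, 1.29, 1.33, 1.61, -0.65] [-0.58, 0.92, 1.22, 1.25, 1.74, -0.62]
75 (-15, 20) bowl rel axis 5.0 46.0 [-0.42, 0.66, 1.42, 1.34, 1.62, -0.53] [-0.45, 0.84, 1.42, 1.32, 1.6, -0.71] [-0.6, 0.85, 1.36, 1.23, 1.73, -0.69]
90 (-15, -20) bowl rel axis 22.0 84.0 [-0.38, 0.86, 1.08, 1.26, 1.85, -0.44] [-0.41, 1.02, 1.07, 1.21, 1.83, -0.6] [-0.52, 1.09, 0.89, 1.18, 1.96, -0.53]
90 (-15, 20) bowl rel axis 22.0 44.0 [-0.4, 0.77, 1.23, 1.23, 1.85, -0.51] [-0.43, 0.95, 1.21, 1.18, 1.82, -0.68] [-0.55, 1.01, 1.05, 1.13, 1.95, -0.62]
```

Headings of 45–90° (from the -y side) are well conditioned and clear of spoon 1's bowl. I'll use heading 75° and a wider release. Next is the spoon at px (328,189).

```bash
cat >> sp.py <<'E'
HD=r(75)
HOV=[500,-230,330]
def goto_pre(off,dz=175):
    bot.servo_line(HOV,speed=220)
    p,q=place_pose(off,T,HD,dz);bot.move_to(p,q)
    s=bot.read_state();print('pre',s['ee_pos'].round(1),s['grip_width'],s['clock'],s['joint_positions'].round(2))
def release(off,dz=5,w=60):
    bot.move_gripper(w);bot.dwell(.4)
    p,q=place_pose(off,T,HD,dz,110);bot.servo_line(p,q,speed=120)
def home():
    p=np.array(bot.read_state()['ee_pos']);bot.servo_line([p[0],p[1],260],speed=220)
    bot.move_to([560,-230,380],qdown(0));print('clock',bot.read_state()['clock'])
E
python3 - <<'E'
from sp import *
for off in [(-32,-18),(-32,14)]:
    for dz,b in [(175,0),(5,0),(5,110)]:
        p,q=place_pose(off,T,HD,dz,b);print(p.round(),bot.ik(p,q))
pick((414.5,-205.9),-22.2)
o=(-32,-18)
goto_pre(o);snap(bot,'wrist','w_p2')
above(o);overlay('s_a2',None,None)
E
```

```text
[685. -24. 314.] [-0.41875488  0.68053143  1.2548406   1.35118136  1.65279304 -0.38738079]
[677. -53. 147.] [-0.46197282  0.91166656  1.28494152  1.31206185  1.62782038 -0.65080338]
[ 649. -158.  166.] [-0.61402522  0.92776637  1.19851161  1.23105592  1.76918595 -0.62075466]
[654. -16. 314.] [-0.42658665  0.61281345  1.36591972  1.34467798  1.65028464 -0.43141638]
[646. -45. 147.] [-0.47187524  0.85617694  1.3955055   1.30307377  1.62108165 -0.70610589]
[ 618. -149.  166.] [-0.63055528  0.87003155  1.3108351   1.21085918  1.76344193 -0.67785457]
grip 12.325492007828744 [-1.1  0.5  6.6] [ 538.  -256.3   22.8] 49.3833
lifted 12.372950145679019
pre [684.9 -24.5 313.9] 12.534793128930037 53.0917 [-0.42  0.68  1.25  1.35  1.65 -0.39]
end [680.8 -41.4 129.4]
```

View pics/s_a2.png

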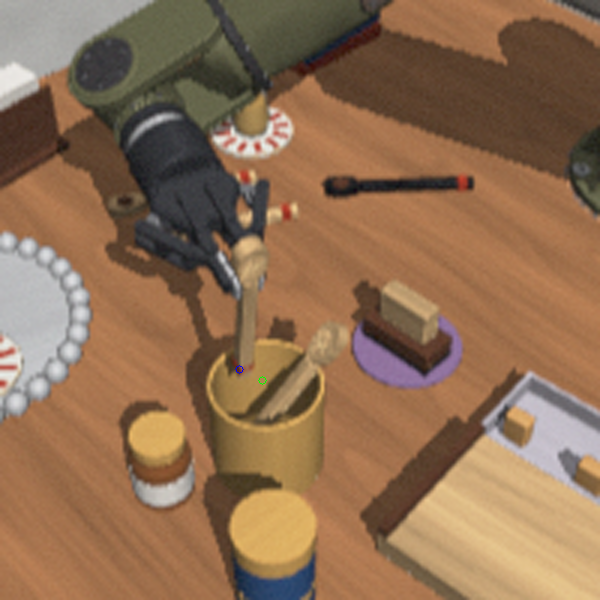

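View pics/w_p2.png

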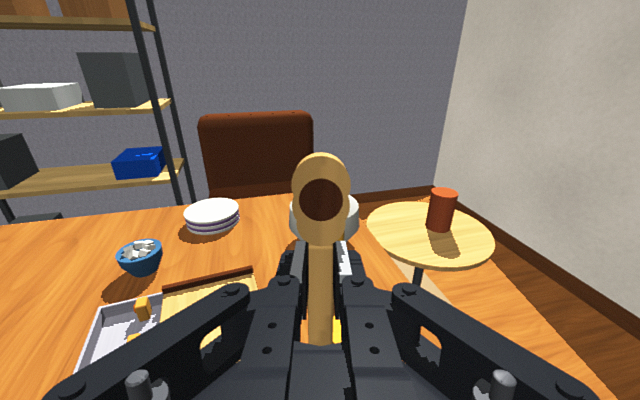

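The end is over the cup mouth, the spoon is straight in the hand, and spoon 1 is clear of it. Inserting.

Run:
```python
from sp import *
o=(-32,-18)
insert(o);release(o)
home()
snap(bot,'wrist','w_sp4');c2,_=snap(bot,'scene','s_r2')
cv2.imwrite('pics/r2c.png',cv2.resize(c2['image'][200:330,240:370],None,fx=4.5,fy=4.5,interpolation=cv2.INTER_CUBIC))
c,s=wl('w_sp4')
for x in spoons(c,s):print(x['uv'],x['L'],x['end'],x['ang'])
```

```text
ins False [-0.9  0.1  0.1] 12.4661104563333 [677.2 -52.9 146.2] want [677.3 -52.9 146.5]
clock 59.2333
[373. 204.] 188.84088002381753 [ 392.3 -277.3] -26.85362462776787
[419. 203.] 179.65753502194548 [ 394.3 -365.2] -23.272103041766464
```

View pics/w_sp4.png

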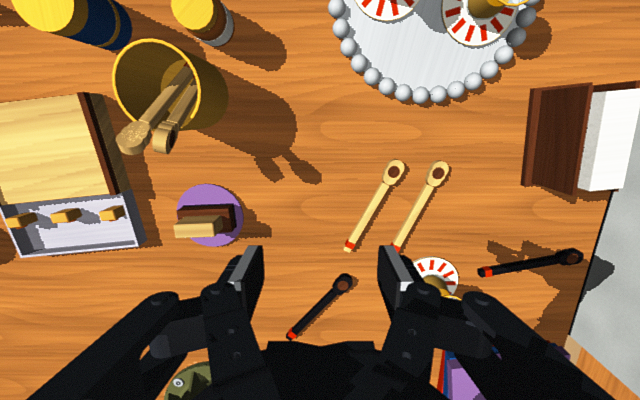

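View pics/r2c.png

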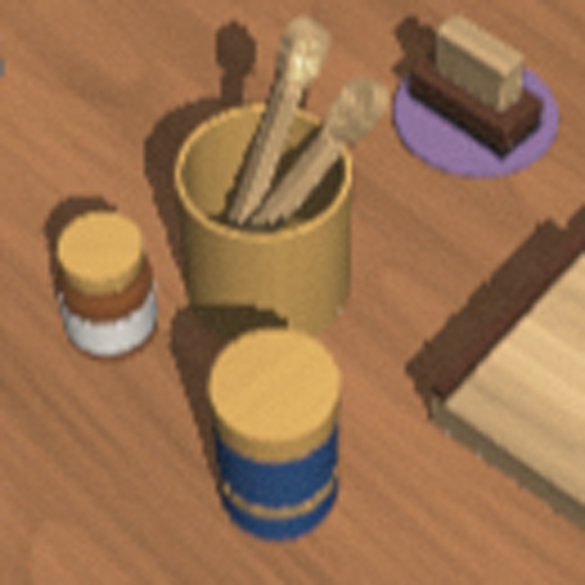

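Run:
```python
from h import *
c,s=wl('w_sp4');W=cloud(c,s)
cv2.imwrite('pics/cupc.png',cv2.resize(c['image'][30:170,95:235],None,fx=4.2,fy=4.2,interpolation=cv2.INTER_CUBIC))
for uv in [(128,143),(138,130),(158,107),(185,75),(160,148),(167,138),(177,115),(185,98),(191,84),(175,60),(165,80)]: print(uv,W[uv[1]-1:uv[1]+2,uv[0]-1:uv[0]+2].reshape(-1,3).mean(0).round(0))
t,_=wl('t_st1');
for n,uv,z in [('tin',(282.5,131),112),('jar',(324,134),85)]: print(n,ray(t,uv,z)[0].round(0))
```

```text
(128, 143) [601.  -6. 157.]
(138, 130) [615.  -9. 140.]
(158, 107) [642. -19. 105.]
(185, 75) [688. -34.  47.]
(160, 148) [597. -53. 177.]
(167, 138) [608. -61. 174.]
(177, 115) [632. -53. 128.]
(185, 98) [654. -49.  89.]
(191, 84) [676. -42.  48.]
(175, 60) [713.  -7.  13.]
(165, 80) [685.  15.   8.]
tin [766.  87. 112.]
jar [766. -72.  85.]
```

View pics/cupc.png

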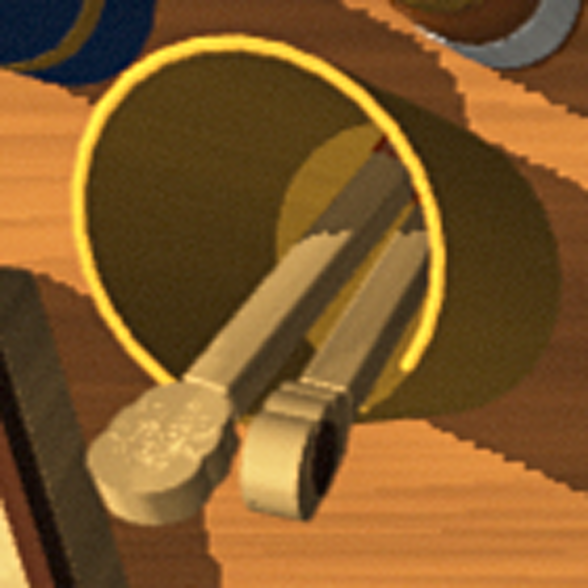

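Both stand with ends on the floor at the far side, bowls leaning to -x. For spoon 3 I'll aim at the free +x/+y part: heading 90°, tilt 20°, end slightly raised before release.

```bash
cat >> sp.py <<'E'
T=r(20);HD=r(90)
E
python3 - <<'E'
from sp import *
o=(2,-22)
for dz,b in [(175,0),(122,0),(15,0),(15,110)]:
    p,q=place_pose(o,T,HD,dz,b);print(p.round(),bot.ik(p,q))
pick((392.3,-277.3),-26.85)
goto_pre(o,150);snap(bot,'wrist','w_p3')
above(o);overlay('s_a3',None,None)
E
```

```text
[688.  67. 303.] [-0.26005379  0.72587037  1.11469801  1.16139038  1.71300917 -0.34545122]
[688.  49. 253.] [-0.2848541   0.78389681  1.13630285  1.14248413  1.70220208 -0.42858127]
[688.  12. 152.] [-0.33391159  0.92748774  1.13205564  1.10473457  1.68236094 -0.5746654 ]
[688. -91. 190.] [-0.46393976  0.95906049  0.97628452  1.06134459  1.84514152 -0.51966032]
grip 12.405007962743587 [-0.8 -0.1  5.4] [ 511.3 -337.6   22.8] 62.1833
lifted 12.399767745386978
pre [687.8  58.1 279.1] 12.635808416758103 66.0583 [-0.27  0.75  1.13  1.15  1.71 -0.38]
end [687.9  17.4 123.2]
```

View pics/s_a3.png

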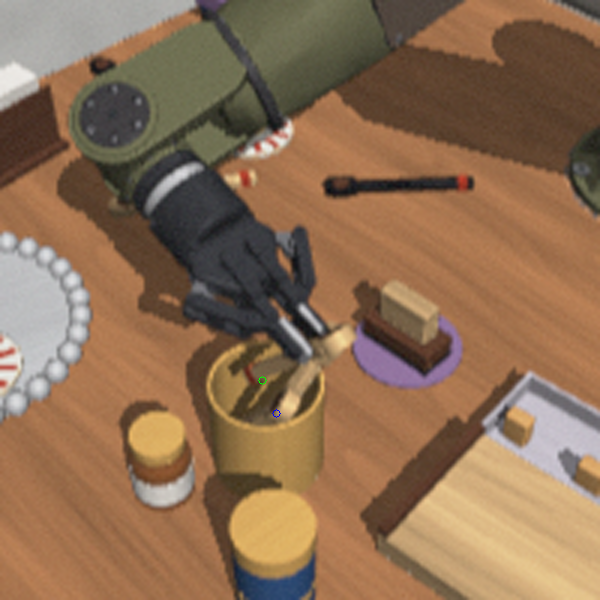

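View pics/w_p3.png

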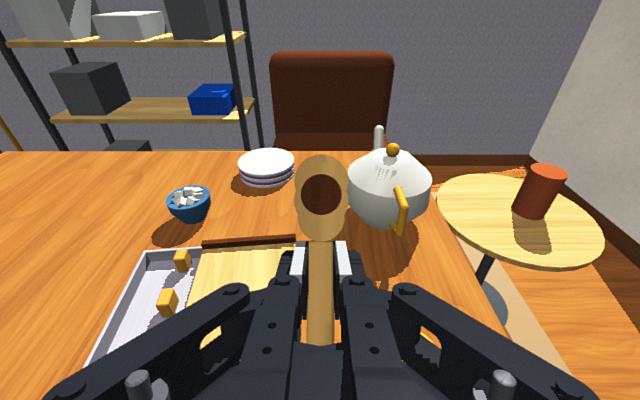

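In the scene view a red band shows at (252,373), not at the predicted end (277,413). Looking closer before inserting.

Run:
```python
from sp import *
c,s=snap(bot,'wrist','w_q3');print(s['grip_width'],s['clock'],s['ft_force'].round(1))
c,_=wl('s_a3');cv2.imwrite('pics/s_q3.png',cv2.resize(c['image'][200:280,260:350],None,fx=7,fy=7,interpolation=cv2.INTER_CUBIC))
```

```text
12.441963192773386 66.4917 [-0.3 -1.5 -0.8]
```

View pics/w_q3.png

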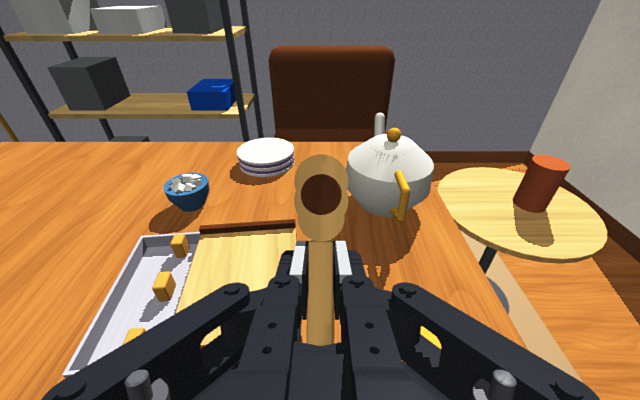

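View pics/s_q3.png

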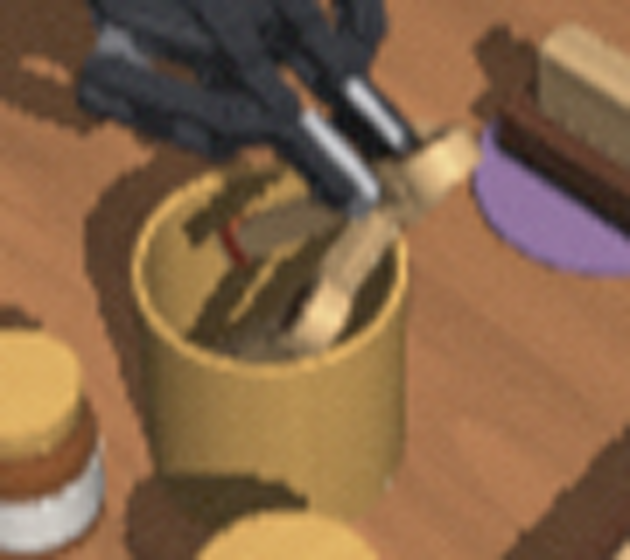

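Run:
```python
from sp import *
c,s=wl('s_a3');e=s['ee_pos'];Rt=rot(s['tool_rot']).as_matrix()
for n,a in [('end',-133),('mid',-66),('grip',0),('neck',12),('bowl',35),('tip',57)]:
    P=e+Rt[:,1]*AH+Rt[:,2]*a;u=proj(c,P)[0];print(n,P.round(0),u.round(1),((u-[260,200])*7).round(0))
# floor-level checks: spoon2 end hypothesised
for P in [(700,-38,15),(602,-57,165),(601,-6,157),(620,-19,118),(632,-53,128)]:print(P,((proj(c,P)[0]-[260,200])*7).round(0))
cv2.imwrite('pics/full_q3.png',cv2.resize(c['image'][190:270,250:350],None,fx=8,fy=8,interpolation=cv2.INTER_NEAREST))
W=cloud(c)
for uv in [(235,240),(300,220),(450,150),(370,240),(320,320)]:
    u=int(uv[0]/7+260);v=int(uv[1]/7+200);print(uv,W[v,u].round(0),c['image'][v,u])
```

```text
end [688.  17. 122.] [302.3 248. ] [296. 336.]
mid [688.  40. 185.] [307.8 237.4] [335. 262.]
grip [688.  63. 247.] [314.  225.8] [378. 180.]
neck [688.  67. 259.] [315.2 223.5] [386. 164.]
bowl [688.  75. 280.] [317.6 219. ] [403. 133.]
tip [688.  82. 301.] [320.  214.5] [420. 101.]
(700, -38, 15) [190. 439.]
(602, -57, 165) [326.  51.]
(601, -6, 157) [416. 130.]
(620, -19, 118) [358. 203.]
(632, -53, 128) [280. 156.]
(235, 240) [694. -11. 161.] [ 42  58 105]
(300, 220) [692.  24. 200.] [ 66  92 112]
(450, 150) [687.  95. 289.] [139 194 228]
(370, 240) [634.  -1. 123.] [117 160 195]
(320, 320) [700.  43. 168.] [145 204 235]
```

View pics/full_q3.png

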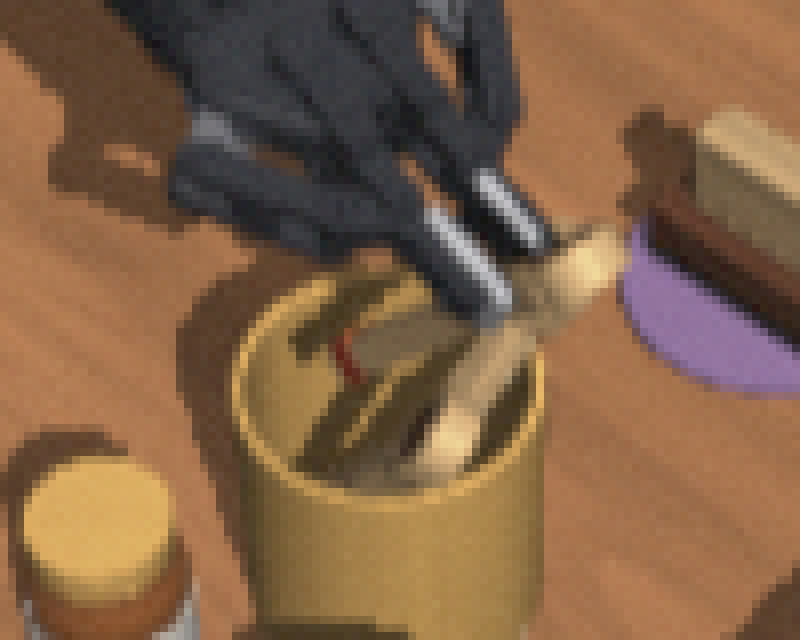

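The depth shows what happened. On the transit the held spoon brushed spoon 2's bowl. The held spoon pivoted about 20° in the pads (end at (694,-11,161), bowl at (687,95,289)), and spoon 2 now leans to +y. I'll lift clear and look.

Run:
```python
from sp import *
bot.move_gripper(0,90)
bot.servo_line([688,49,350],speed=120)
bot.servo_line([600,-200,350],speed=200)
s=bot.read_state();print(s['grip_width'],s['clock'])
c,_=snap(bot,'scene','s_x3');cv2.imwrite('pics/s_x3c.png',cv2.resize(c['image'][110:290,180:380],None,fx=4,fy=4,interpolation=cv2.INTER_CUBIC)[:600])
c,_=snap(bot,'top','t_x3');cv2.imwrite('pics/t_x3c.png',cv2.resize(c['image'][120:240,270:400],None,fx=5,fy=5,interpolation=cv2.INTER_CUBIC))
```

```text
11.145148940531719 69.1833
```

View pics/s_x3c.png

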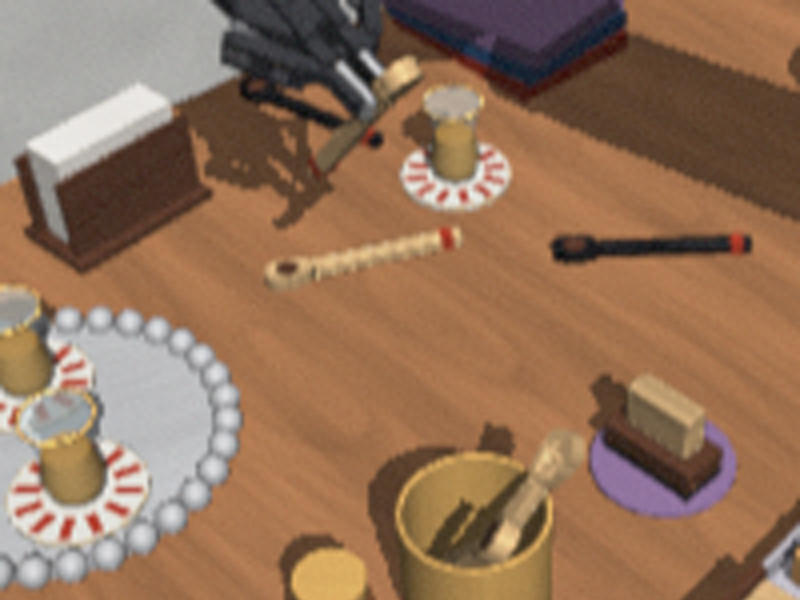

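View pics/t_x3c.png

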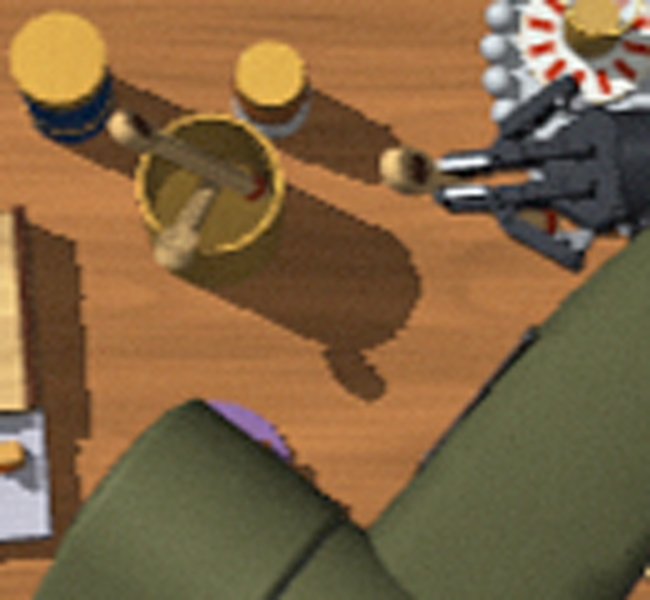

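Spoon 2 leans over towards +x/+y and spoon 1 towards -x/+y. The gap between them, towards +y, is free. I'll measure both in the top view.

Run:
```python
from sp import *
c,_=wl('t_x3');k=lambda p:np.array(p)/5+[270,120]-.4
W=cloud(c)
for n,p,z in [('end2',(258,186),15),('bowl2',(128,125),165),('h2 rim',(150,142),125),('h2 mid',(200,165),70),('bowl1',(175,250),155),('h1 rim',(190,220),118),('h1 in',(207,195),80),('held bowl',(405,170),360)]:
    q=k(p);u,v=q.round().astype(int);print(n,q.round(1),'ray',ray(c,q,z)[0].round(0),'depth',W[v,u].round(0))
print('rim c',ray(c,k((210,183)),115)[0].round(1))
s,_=wl('s_x3');Ws=cloud(s);st=bot.read_state()
e=st['ee_pos'];Rt=rot(st['tool_rot']).as_matrix()
for p in [(318,165),(345,140),(375,112),(400,75)]:
    u,v=(np.array(p)/4+[180,110]).astype(int);P=Ws[v,u];print(p,P.round(0),'tool',(Rt.T@(P-e)).round(0))
```

```text
end2 [321.2 156.8] ray [694. -61.  15.] depth [686. -61.  41.]
bowl2 [295.2 144.6] ray [696.  33. 165.] depth [691.  33. 175.]
h2 rim [299.6 148. ] ray [695.  19. 125.] depth [686.  15. 156.]
h2 mid [309.6 152.6] ray [694. -17.  70.] depth [686. -19.  92.]
bowl1 [304.6 169.6] ray [604.  -3. 155.] depth [600.  -5. 163.]
h1 rim [307.6 163.6] ray [637. -12. 118.] depth [636. -14. 115.]
h1 in [311.  158.6] ray [667. -23.  80.] depth [669. -23.  69.]
held bowl [350.6 153.6] ray [ 606. -162.  360.] depth [ 597. -162.  385.]
rim c [666.7 -26.6 115. ]
(318, 165) [ 605. -257.  256.] tool [   5.  -23. -108.]
(345, 140) [ 607. -216.  300.] tool [  7.   1. -53.]
(375, 112) [ 607. -181.  340.] tool [ 7. 21. -3.]
(400, 75) [ 607. -148.  387.] tool [ 6. 36. 52.]
```

```bash
cat >> sp.py <<'E'
def pose2(end,head,tau,psi,ah,dz=0.,back=0.):
    """end: world xyz for handle end; psi in-hand extra tilt"""
    q=qpitch(head,tau);Rt=rot(q).as_matrix()
    ax=Rt@np.array([0,np.sin(psi),np.cos(psi)])
    et=np.array([0,ah,0])-LG*np.array([0,np.sin(psi),np.cos(psi)])
    return np.array(end)+ax*dz-Rt@et-Rt[:,1]*back,q
E
python3 - <<'E'
from sp import *
E=[660,-63,8]
for dz,b in [(125,0),(6,0),(6,110)]:
    p,q=pose2(E,r(90),0,r(20),17,dz,b);print(p.round(),bot.ik(p,q))
p,q=pose2(E,r(90),0,r(20),17,125);bot.servo_line(p,q,speed=120)
s=bot.read_state();c,_=snap(bot,'scene','s_y3');W=cloud(c)
cr=cv2.resize(c['image'][180:280,240:360],None,fx=6,fy=6,interpolation=cv2.INTER_CUBIC)
Rt=rot(s['tool_rot']).as_matrix();E3=s['ee_pos']+Rt@np.array([0,17-133*np.sin(r(20)),-133*np.cos(r(20))]);print('pred end',E3.round(0))
u=((proj(c,E3)[0]-[240,180])*6).astype(int);cv2.circle(cr,tuple(int(v) for v in u),5,(255,0,0),1);cv2.imwrite('pics/s_y3c.png',cr)
E
```

```text
[660.   8. 250.] [-0.37110929  0.85478566  1.21269025  1.38745014  1.89529152 -0.52677295]
[660. -32. 139.] [-0.4246502   1.04939506  1.14308869  1.31329998  1.91231154 -0.66632884]
[ 660. -142.  139.] [-0.55738571  1.14615734  0.94328647  1.27112126  2.04812139 -0.5920759 ]
pred end [660. -21. 126.]
```

View pics/s_y3c.png

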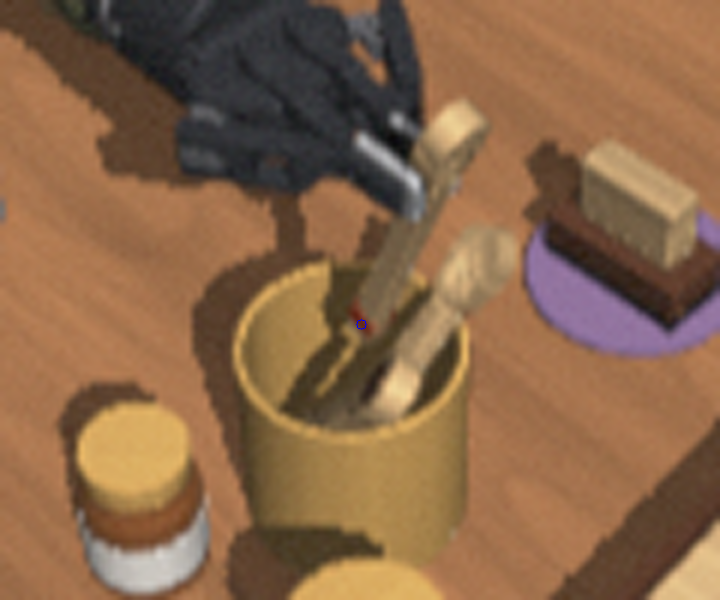

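The predicted end now coincides with the red band at (362,322). Inserting.

Run:
```python
from sp import *
E=[660,-63,8];A=(r(90),0,r(20),17)
p,q=pose2(E,*A,30);h=bot.servo_line(p,q,speed=90,until_force=8);print(h,bot.read_state()['ft_force'].round(1))
if not h:
    p,q=pose2(E,*A,7);h=bot.servo_line(p,q,speed=40,until_force=6)
    s=bot.read_state();print(h,s['ft_force'].round(1),s['ee_pos'].round(1),p.round(1))
    c,_=snap(bot,'scene','s_z3')
    cv2.imwrite('pics/s_z3c.png',cv2.resize(c['image'][180:280,240:360],None,fx=6,fy=6,interpolation=cv2.INTER_CUBIC))
```

```text
False [-0.9 -0.9 -0.5]
False [0.4 0.1 0.7] [660.  -32.1 139.6] [660.  -32.1 139.6]
```

View pics/s_z3c.png

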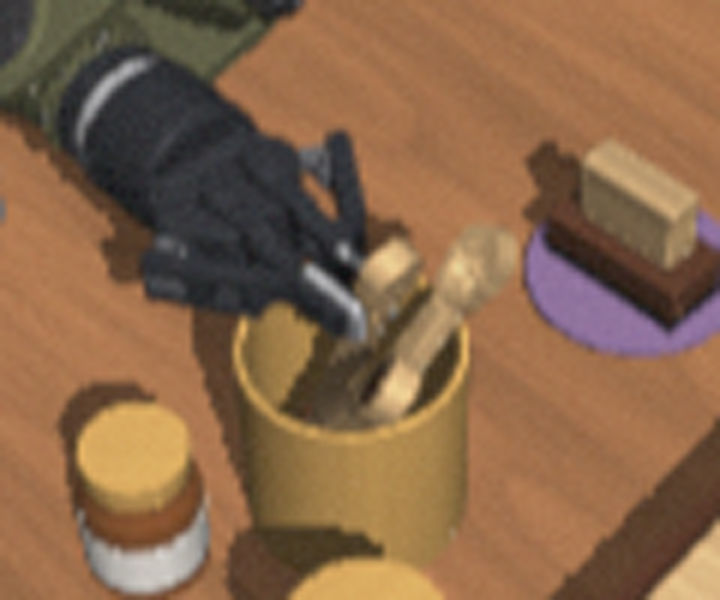

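Run:
```python
from sp import *
E=[660,-63,8];A=(r(90),0,r(20),17)
bot.move_gripper(44);bot.dwell(.4);print(bot.read_state()['ft_force'].round(1))
p,q=pose2(E,*A,7,110);bot.servo_line(p,q,speed=120)
home()
snap(bot,'wrist','w_sp5');c2,_=snap(bot,'scene','s_r3')
cv2.imwrite('pics/r3c.png',cv2.resize(c2['image'][200:330,240:370],None,fx=4.5,fy=4.5,interpolation=cv2.INTER_CUBIC))
c,s=wl('w_sp5')
for x in spoons(c,s):print(x['uv'],x['L'],x['end'],x['ang'])
cv2.imwrite('pics/cupc3.png',cv2.resize(c['image'][30:170,95:235],None,fx=4.2,fy=4.2,interpolation=cv2.INTER_CUBIC))
```

```text
[ 0.  -1.1  0.6]
clock 77.4167
[418. 206.] 189.22347404107876 [ 385.4 -360.9] -23.433914248422276
```

View pics/r3c.png

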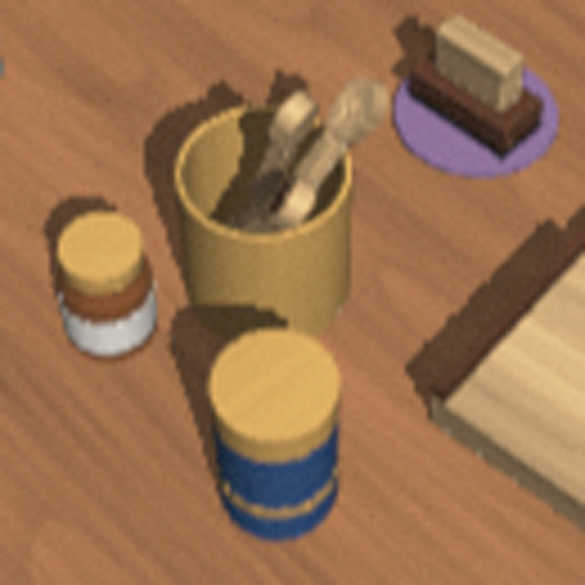

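View pics/cupc3.png

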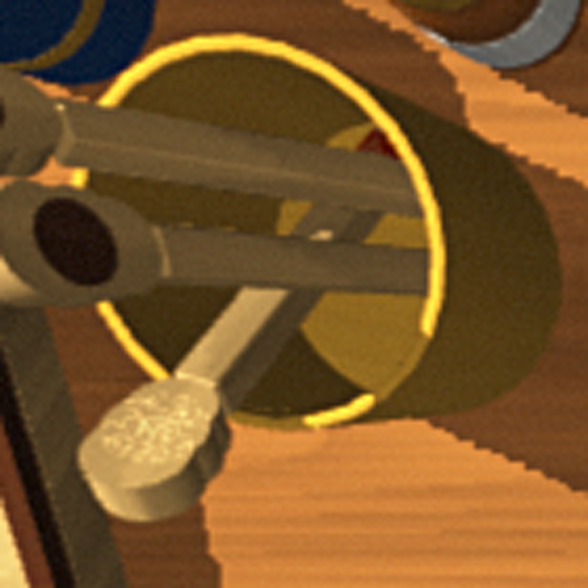

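View pics/w_sp5.png

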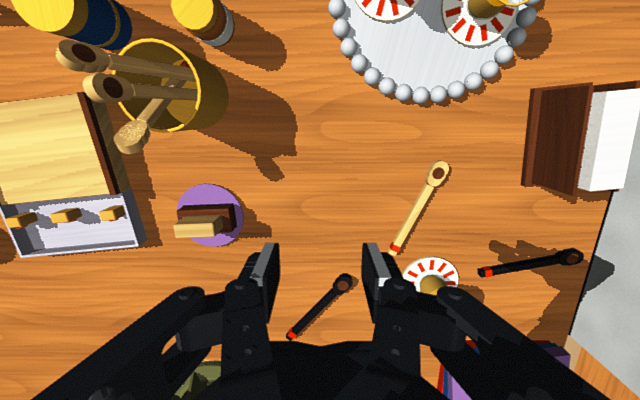

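Three spoons stand ends down. The fourth goes to the free near-right part of the floor: end at (638,-53), heading 60°, tilt 10°, coming in from high.

Run:
```python
from sp import *
E=[638,-53,8];A=(r(60),r(10),0,15)
for dz,b in [(205,0),(122,0),(18,0),(18,110)]:
    p,q=pose2(E,*A,dz,b);print(p.round(),bot.ik(p,q))
bot.move_gripper(42,80)
pick((385.4,-361.),-23.4)
bot.servo_line([500,-260,360],speed=200)
p,q=pose2(E,*A,205);bot.move_to(p,q)
snap(bot,'wrist','w_p4')
p,q=pose2(E,*A,140);bot.servo_line(p,q,speed=100)
s=bot.read_state();c,_=snap(bot,'scene','s_y4');print(s['grip_width'],s['clock'],s['ee_pos'].round(1))
cr=cv2.resize(c['image'][180:280,240:360],None,fx=6,fy=6,interpolation=cv2.INTER_CUBIC)
Rt=rot(s['tool_rot']).as_matrix();E3=s['ee_pos']+Rt@np.array([0,15,-133.])
u=((proj(c,E3)[0]-[240,180])*6).astype(int);cv2.circle(cr,tuple(int(v) for v in u),5,(255,0,0),1);cv2.imwrite('pics/s_y4c.png',cr)
```

```text
[660. -15. 343.] [-0.42398609  0.469593    1.51352398  1.4490973   1.41079798 -0.39382989]
[653. -27. 262.] [-0.44855155  0.57180984  1.57197848  1.46339182  1.41396655 -0.55797567]
[644. -43. 159.] [-0.47951138  0.73484031  1.59417326  1.47329286  1.41929838 -0.7469537 ]
[ 590. -137.  178.] [-0.66618379  0.69886232  1.60008472  1.3461548   1.55968962 -0.7393935 ]
grip 12.40634431123627 [-0.3  0.5  6.3] [ 507.7 -414.1   22.8] 80.6
lifted 12.364426261903153
12.690350488179785 85.6 [654.5 -24.7 280.1]
```

View pics/s_y4c.png

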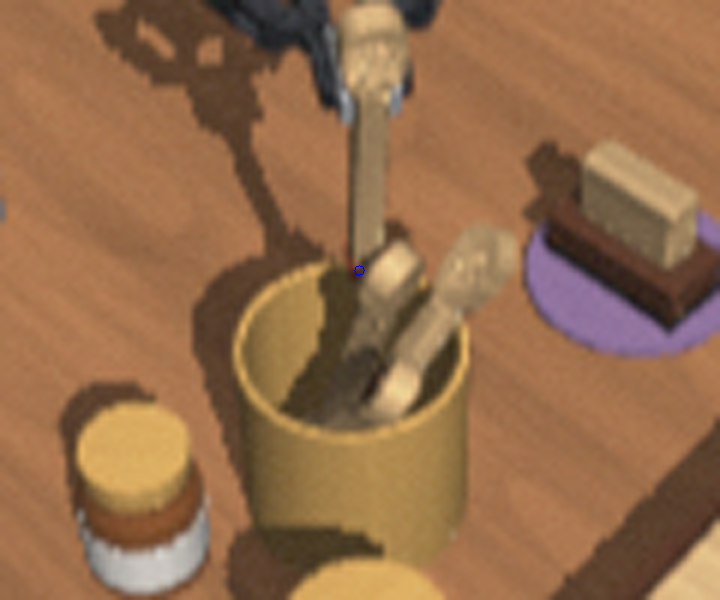

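View pics/w_p4.png

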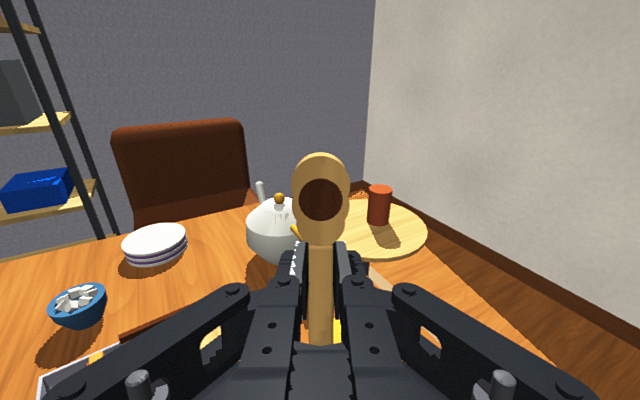

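Straight in the hand, end over the free part of the mouth. Inserting.

Run:
```python
from sp import *
E=[638,-53,8];A=(r(60),r(10),0,15)
p,q=pose2(E,*A,40);h=bot.servo_line(p,q,speed=90,until_force=8);print(h,bot.read_state()['ft_force'].round(1))
if not h:
    p,q=pose2(E,*A,16);h=bot.servo_line(p,q,speed=40,until_force=6)
    s=bot.read_state();print(h,s['ft_force'].round(1),s['grip_width'])
    bot.move_gripper(44);bot.dwell(.4);print(bot.read_state()['ft_force'].round(1))
    p,q=pose2(E,*A,16,110);bot.servo_line(p,q,speed=120)
    home()
    c,s=snap(bot,'wrist','w_sp6');c2,_=snap(bot,'scene','s_r4')
    cv2.imwrite('pics/r4c.png',cv2.resize(c2['image'][200:330,240:370],None,fx=4.5,fy=4.5,interpolation=cv2.INTER_CUBIC))
```

```text
False [-0.2 -0.  -0.4]
False [ 0.6  0.5 -0.3] 12.531012963120068
[0.1 0.5 0.2]
clock 91.5833
```

View pics/w_sp6.png

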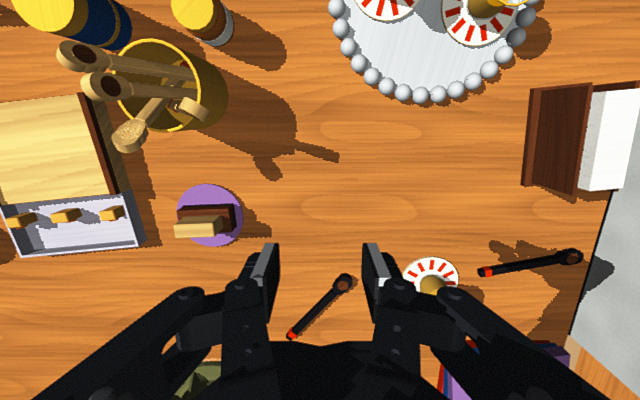

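View pics/r4c.png

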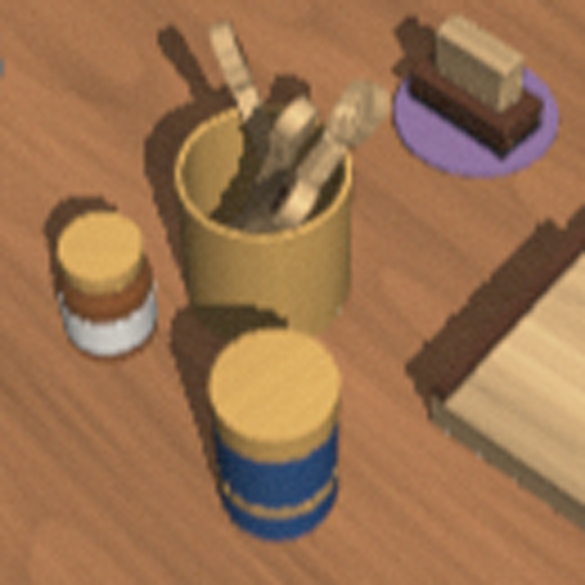

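All four are in the cup, the fourth leaning to -y. I'll check the ends from overhead and compare the bystanders with the start.

Run:
```python
from sp import *
for p,a in [((720,-30,400),0),((620,-26,400),np.pi)]: print(bot.ik(p,qdown(a)))
try: bot.move_to([720,-30,400],qdown(0))
except bot.MotionError as e: bot.move_to([620,-26,400],qdown(np.pi))
c,s=snap(bot,'wrist','w_in');u=proj(c,[*CUP,60],s)[0];print(u)
x,y=u.astype(int);x0=max(0,x-95);y0=max(0,y-90)
cv2.imwrite('pics/w_inc.png',cv2.resize(c['image'][y0:y0+180,x0:x0+190],None,fx=3.3,fy=3.3,interpolation=cv2.INTER_CUBIC))
```

```text
[-9.24537046e-02  7.15721553e-01  5.74784268e-01 -4.44089210e-16
  1.85108683e+00  1.47834262e+00]
[-1.00925597e-01  4.13340819e-01  1.03042172e+00 -4.44089210e-16
  1.69783011e+00 -1.67172192e+00]
[316.63280798 195.13355836]
```

View pics/w_inc.png

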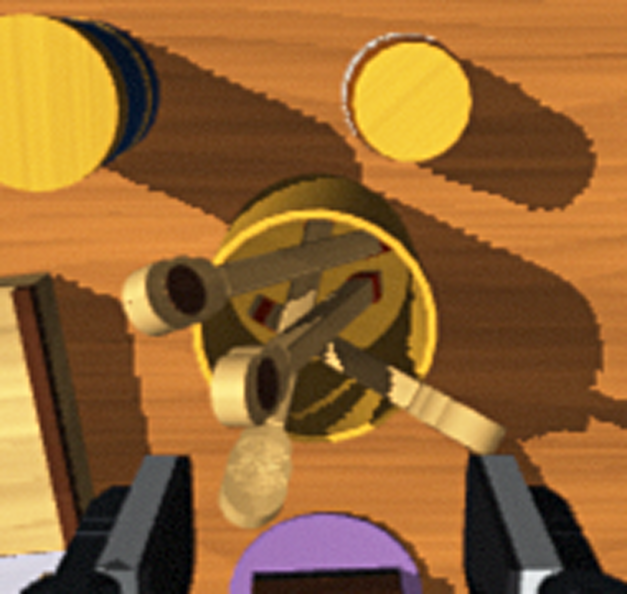

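Run:
```python
from sp import *
c,s=wl('w_in');W=cloud(c,s);u0=proj(c,[*CUP,60],s)[0].astype(int);o=np.array([max(0,u0[0]-95),max(0,u0[1]-90)])
for n,p in [('e2',(385,247)),('e3',(374,287)),('e4',(265,313)),('4neck',(400,385)),('4tip',(490,435)),('4mid',(345,358)),('2tip',(150,300)),('3tip',(235,385)),('1tip',(250,490)),('floor',(400,290)),('h3',(330,320)),('h2',(300,258)),('h1low',(318,240))]:
    u,v=(np.array(p)/3.3+o).astype(int);print(n,np.nanmedian(W[v-1:v+2,u-1:u+2].reshape(-1,3),0).round(0))
bot.move_to([560,-330,380],qdown(0))
c,_=snap(bot,'top','t_end');snap(bot,'scene','s_end')
a=load('top0.npz')['image'];b=c['image']
d=cv2.absdiff(a,b).max(2);m=(cv2.medianBlur(d,3)>45).astype(np.uint8)*255
cv2.imwrite('pics/diff.png',np.vstack([b[90:290,160:500],cv2.cvtColor(m,cv2.COLOR_GRAY2BGR)[90:290,160:500]]))
```

```text
e2 [688. -61.  34.]
e3 [665. -56.  31.]
e4 [651.   2.  31.]
4neck [645. -64. 128.]
4tip [641. -96. 172.]
4mid [646. -40.  95.]
2tip [696.  36. 172.]
3tip [668.   3. 189.]
1tip [607.   2. 154.]
floor [657. -72.   6.]
h3 [666. -33.  96.]
h2 [694. -18.  92.]
h1low [695. -27.  44.]
```

View pics/diff.png

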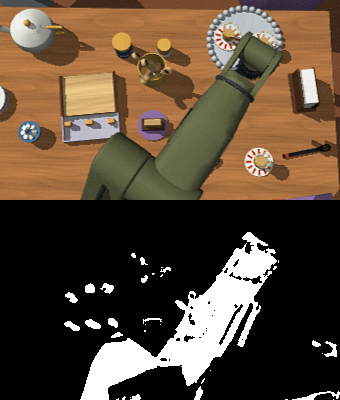

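View pics/s_end.png

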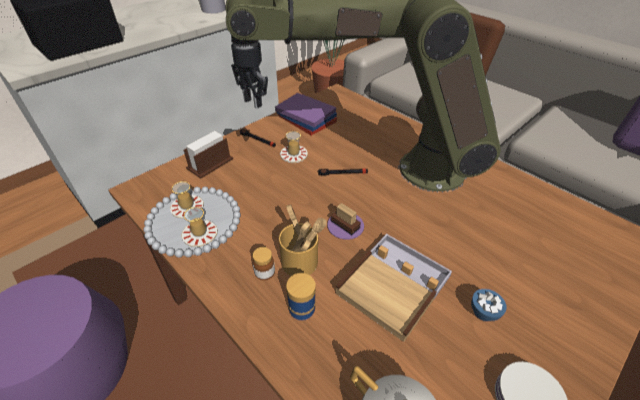

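Run:
```python
from sp import *
for A,Bn in [('scene0','s_end'),('top0','t_end')]:
    a=load(A+'.npz')['image'];b=load(Bn+'.npz')['image']
    R={'scene0':dict(tin=(285,275,320,322),jar=(250,246,278,280),sugar=(470,286,510,322),glass3=(278,130,312,165),cup=(278,245,322,275),table=(200,250,240,290)),
       'top0':dict(tin=(270,122,296,150),jar=(315,127,334,147),sugar=(176,210,203,236),glass3=(402,236,436,268))}[A]
    for n,(x0,y0,x1,y1) in R.items():
        t=cv2.resize(a[y0:y1,x0:x1],None,fx=4,fy=4,interpolation=cv2.INTER_CUBIC);w=cv2.resize(b[y0-6:y1+6,x0-6:x1+6],None,fx=4,fy=4,interpolation=cv2.INTER_CUBIC)
        m=cv2.matchTemplate(w,t,cv2.TM_CCOEFF_NORMED);_,v,_,l=cv2.minMaxLoc(m);print(A,n,round(v,3),((np.array(l)-24)/4))
c=load('s_end.npz');W=cloud(c)
for uv in [(384,251),(407,268),(433,282)]: 
    P=np.nanmedian(W[uv[1]-1:uv[1]+2,uv[0]-1:uv[0]+2].reshape(-1,3),0);a=np.radians(6);Rb=np.array([[np.cos(a),-np.sin(a)],[np.sin(a),np.cos(a)]])
    print('biscuit board xy',((P[:2]-[575.1,223.5])@Rb).round(0),'z',P[2].round(0))
```

```text
scene0 tin 0.999 [0. 0.]
scene0 jar 0.998 [0. 0.]
scene0 sugar 0.999 [0. 0.]
scene0 glass3 0.998 [0. 0.]
scene0 cup 0.824 [0.   0.25]
scene0 table 0.964 [0. 0.]
top0 tin 0.952 [0. 0.]
top0 jar 0.997 [0. 0.]
top0 sugar 0.998 [0. 0.]
top0 glass3 0.998 [0. 0.]
biscuit board xy [-108.  -73.] z 38.0
biscuit board xy [-103.   11.] z 33.0
biscuit board xy [-106.   90.] z 36.0
```

Bystanders are unmoved in both views, the biscuits are in the pan, and the sweeper is on its dish. Handing in.

Run:
```python
from rig import bot
print(bot.read_state()['clock']);print(bot.finish_job())
```

```text
94.125
the job is handed in; nothing more can be done
None
```

I did the job in the order asked and handed it in at 94 s of the 210 s allowed; no verdict is reported.

- **Biscuits:** three strokes of the sweeper pushed all three pieces into the pan. They stand on edge about 25 mm past the slab edge, and the slab is empty. The fingers stayed above the sweeper's foot, well over the pieces' tops.
- **Sweeper:** it stands upright on the dish. I released it at the dish centre averaged from four views, (459, -29.4), and later pictures show it in the middle.
- **Spoons:** all four pale spoons are in the brass cup, bowls up; I left the black ones alone. From overhead I saw three red handle ends down at the cup floor. The fourth end, spoon 1's, was hidden under another handle, so I only know it is at the bottom from the line of its handle.
- **Cup and bystanders:** the cup is upright and moved less than a pixel. The tin, jar, sugar bowl and the single glass show no shift in the scene and top views. The two glasses on the beaded tray I checked by eye only.

**What went wrong on the way:**
- Spoon 1 fell back towards the robot when I released it.
- Spoon 3 brushed spoon 2's bowl on the way in. It turned about 20° in the grip and tipped spoon 2 to the other side of the cup. I backed off, measured again and placed it at a corrected angle.
- The depth readings at the handle ends were about 4 mm higher than expected, which is within the camera's noise.

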